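Gauge the gap of a sprung mould

TASK

Find how wide the gap between the two halves of the plaster mould is: starting with the thinnest, lower the gauge leaves from the rack one after another, gently, down along the fixed half's face to the floor of the gap. A leaf that goes in loosely is hung back on the rack before the next is tried; leave the first one that binds (lightly pinched by the sprung half) standing upright and fully home on the floor of the gap, near the middle of the mould, and let go of it. The plaster chips, so do not knock or press hard on the mould or force a leaf that is far too thick into it, and leave everything else on the bench where it is.

Things in the scene. Friction and masses are not known exactly. Their poses are not given: they have to be found in the camera images.
- mould: sprung mould, fixed. Origin on the bench right below the gap face (upright plane x = 0) of the fixed white plaster half; x is square to the gap, from the fixed half (60 mm thick, x below 0) to the cream sprung half (x above 0); y along the gap, z up. Both halves are 100 mm long in y (centred), tops 80 mm above the bench. Leaves go in from above, flat side to the face x = 0, touching it
- gap_floor (a point): on the floor of the gap (board 12 mm above the bench), on the fixed half's face, midway along the gap; axes as the mould's. The unknown gap, 1.5 to 8 mm, is measured here, between the upright face x = 0 and the sprung half's face, which is upright up to 38 mm above the bench
- gap_mouth (a point): on the fixed half's top edge, 80 mm above the bench, midway along the gap; axes as the mould's. The sprung half's face slopes from here down to 38 mm above the bench, so that the mouth is 14 mm wider than the gap: 15 to 22 mm
- jaw (a joint): travel of the sprung half towards +x from its stop, in m: 0 at rest whatever the gap, 0.009 at most. A leaf thicker than the gap pushes it out, against 5 N plus 1 N per mm: it needs 8 to 20 N to go down, and drags 4 N or more when slid (friction about 0.6), so that the force along the slide turns over by 8 N or more between up and down. A loose leaf slides freely, unless the hand pushes it sideways
- rack: open wooden rack, fixed, 270 mm long: two rails along its y axis, tops 92 mm above the bench, 18 mm apart, each 7 mm wide; the four leaves hang between them 60 mm apart (x = 0, y = -90, -30, 30, 90 mm) in any order, handles resting on the rails. Origin on the bench under its middle, z up
- leaf1_handle (a point): centre of the blue handle (one white dot on top) of the gauge leaf 4 mm thick. Handle 28 mm (x) x 34 mm (y) x 40 mm tall; under it hangs the aluminium blade, 4 mm (x) x 24 mm (y) x 85 mm, centred, so that its lower end is 105 mm below this point. z up, x across the blade's thickness (across the rack's rails), 90 g
- leaf2_handle (a point): centre of the green handle (two white dots on top) of the gauge leaf 7 mm thick. Handle 28 mm (x) x 34 mm (y) x 40 mm tall; under it hangs the aluminium blade, 7 mm (x) x 24 mm (y) x 85 mm, centred, so that its lower end is 105 mm below this point. z up, x across the blade's thickness (across the rack's rails), 90 g
- leaf3_handle (a point): centre of the yellow handle (three white dots on top) of the gauge leaf 10 mm thick. Handle 28 mm (x) x 34 mm (y) x 40 mm tall; under it hangs the aluminium blade, 10 mm (x) x 24 mm (y) x 85 mm, centred, so that its lower end is 105 mm below this point. z up, x across the blade's thickness (across the rack's rails), 90 g
- leaf4_handle (a point): centre of the red handle (four white dots on top) of the gauge leaf 13 mm thick. Handle 28 mm (x) x 34 mm (y) x 40 mm tall; under it hangs the aluminium blade, 13 mm (x) x 24 mm (y) x 85 mm, centred, so that its lower end is 105 mm below this point. z up, x across the blade's thickness (across the rack's rails), 90 g
- tin_mid (a point): paint tin, 80 mm across, 85 mm tall, a bystander; point at its middle
- jar_mid (a point): jar, 64 mm across, 100 mm tall, a bystander; point at its middle
- maquette_mid (a point): little plaster head on a foot, 68 mm across, 118 mm tall, a bystander; point at its middle
- mug_mid (a point): blue mug, 80 mm across, 90 mm tall, a bystander; point at its middle
- brush_mid (a point): brush lying flat, a bystander; point at its middle
- spatula_mid (a point): spatula lying flat, a bystander; point at its middle
- wedge_mid (a point): wooden block 60 x 35 x 25 mm, a bystander; point at its middle

How it is judged:
By the outcome, as a careful person would: the job done as asked, in the order asked, and still so for the second after the job is handed in, with the robot touching nothing.
It also fails if it takes over 72 s, if anything falls off the work surface, if the arm or the gripper's body presses on something with over 40 N, if the wrist force passes 120 N, or if a joint passes its speed limit or range.

ROBOT

A 7-joint arm with a two-finger parallel gripper is mounted at the origin on the work surface. World frame = base frame: x ahead of the robot, y to its left, z up, the work surface at z = 0. Lengths are in mm, angles in rad, forces in N, time in s.
With the tool pointing down it reaches from about 350 to 900 mm from the base axis. Payload 7.2 kg.
Tool frame: the origin (TCP) lies between the finger pads; the fingertips stand 11 mm ahead of it and the grasp point (between the pads) lies 8 mm behind it (bot.finger_overhang is the distance from the TCP to the fingertips, in mm); z points along the fingers, y is the line along which they close (so a half turn about z gives the same grasp; the last joint's range is limited). The gripper opens to 85 mm and grips with 20 to 120 N. Pads are 22 mm wide; open, the fingers measure 114 mm over their backs; the gripper's body (76 mm by 85 mm) begins 54 mm behind the grasp point. The pads swing forward as they close: fully open they stand 13 mm farther back than shut.
Start: joints at [1.132, 0.411, -0.013, 1.596, 0.006, 1.134, -0.082], TCP at [226.464, -582.531, 242.297] pointing down, gripper open.
Joint ranges: [-2.95, 2.95], [-0.29, 1.99], [-1.47, 1.44], [0.14, 2.54], [-1.03, 4.17], [0.13, 1.85], [-2.86, 2.86]. Speed limits (rad/s): [2.39, 2.39, 3.01, 3.01, 3.14, 3.14, 3.14].

INTERFACE

Orientations are given as a rotation vector (axis times angle).
In Python, from rig import readout, optics, job_done, bot gives the robot as it stands.
- The arm moves only by the shell command python3 -m creep 'ROWS' [FORCE]. ROWS is JSON, a list of rows, each an object of numbers: "grip": the closure, from 0 (fully open) to 1 (shut); "x", "y", "z": the shift along the world's x, y, z in mm; "wx", "wy", "wz": the turn, a rotation vector about the world's x, y, z in rad. A call has 1 to 8 rows; each row is the pose to reach, as a shift and turn from the pose commanded when the call began; what a row does not reach only later rows make up. A row lasts 1/12 s, in which the tool goes at most 41.7 mm and 7.16 degrees, less where a joint would pass 70% of its speed; a pose out of reach is approached as far as the arm can. A call with a gripper value outside its range is refused whole. The fingers move at their own pace and stop on an object; FORCE is the grip in N (left out, the last holds). Time passes only in rows, so rows that repeat a pose let the fingers close. It gives the time, the measured TCP pose, the force, the opening and the grip force at its end, in the units of the state.
- readout.observe(): the state, without advancing time (a new reading comes with each control period).
- optics.camera(name): name is "side" or "top"; returns (picture, depth): 420x560x3 uint8, blue, green, red; 420x560 float32, mm along the optical axis (not along the pixel's ray), 0 where there is no reading.
- optics.calibration(name): a dict with "fovy" (degrees; the focal length in pixels is half the picture's height over the tangent of half this angle, whatever the lens; pixels are square), "cx", "cy" (the principal point, pixels), "k1" (the pictures are not rectified: a ray, as slopes to the right and down, at radius r is drawn at 1 + k1 r^2 times it, then the intrinsics apply), "R" (3x3) and "t" (3): a world point X has camera coordinates R X + t. Camera axes: x right, y down, z forward; pixel columns grow to the right and rows downward; lengths in mm; the calibration is good to about 2 mm. A picture is of the moment at which its call begins. calibration takes no time and is no camera call.
- job_done(): hands the job in; it is judged then, once.
The state is a dict: "time_s": time; "joint_pos": joint angles; "joint_velocities": joint speeds; "joint_torque": joint torques, N m; "eef_pos": TCP position; "orientation": TCP orientation; "contact_force": force on the tool from outside, world axes, zero at the start; "ft_torque": the same for the moment, N m; "gripper_width": finger opening in mm; "gripper_force": force on a finger pad.
Only numpy, scipy, OpenCV 4.12 (cv2) and the standard library are available. Lean on these libraries where they do the work, as an engineer would, in place of code of your own. Each camera call takes 0.05 s, during which the arm holds its last target. There are 200 camera calls.

## Working session

There is one attempt and no reset: what is moved stays moved. The work goes in short steps, Python scripts to look and compute and a shell command to move; the robot and the scene stay as the last step left them, time stands still between calls to the robot, and variables do not carry over. Pictures are saved under pics/ and viewed, at most 10 in all, crops included, and the job is handed in when it is done.

```bash
mkdir -p pics; ls
cat > h.py <<'E'
import numpy as np, cv2
from rig import readout, optics, bot
def grab(n):
    p,d=optics.camera(n); np.savez(f'/tmp/{n}.npz',p=p,d=d); return p,d
def K(n):
    c=optics.calibration(n); f=210/np.tan(np.radians(c['fovy'])/2); return c,f
def ray(n,uv):
    c,f=K(n); uv=np.atleast_2d(uv).astype(float)
    q=(uv-[c['cx'],c['cy']])/f; s=q.copy()
    for _ in range(20): s=q/(1+c['k1']*(s**2).sum(1,keepdims=True))
    return s
def pts(n,uv,d):
    c,f=K(n); s=ray(n,uv); d=np.ravel(d)
    X=np.c_[s*d[:,None],d]; return (X-np.array(c['t']))@np.array(c['R'])
def onz(n,uv,z):
    c,f=K(n); s=ray(n,uv); R=np.array(c['R']);o=-R.T@np.array(c['t'])
    v=np.c_[s,np.ones(len(s))]@R; return o+v*((z-o[2])/v[:,2])[:,None]
def cloud(n,d):
    v,u=np.mgrid[0:420,0:560]; P=pts(n,np.c_[u.ravel(),v.ravel()],d); P[d.ravel()==0]=np.nan
    return P.reshape(420,560,3)
E
python3 - <<'E'
from h import *
for n in('top','side'):
    p,d=grab(n); cv2.imwrite(f'pics/{n}0.png',p); c,f=K(n); print(n,f,c, (-np.array(c['R']).T@np.array(c['t'])).round())
s=readout.observe(); print(s)
E
```

```text
pics
top 503.7093502038173 {'fovy': 45.26320297770998, 'cx': 281.9240289704133, 'cy': 206.57185589443193, 'k1': -0.17307969049238975, 'R': array([[-9.60852880e-02, -9.95373058e-01, -3.05189686e-04],
       [-9.72659644e-01,  9.39578356e-02, -2.12379712e-01],
       [ 2.11425719e-01, -2.01097201e-02, -9.77187170e-01]]), 't': array([  45.33703383,  588.92934249, 1330.80961403])} [ 296.   17. 1426.]
side 489.47963513908314 {'fovy': 46.44128173971523, 'cx': 281.4047296860639, 'cy': 212.6563594770988, 'k1': -0.08815115282187744, 'R': array([[-0.97822618, -0.20747852, -0.00511824],
       [-0.10644361,  0.52272918, -0.84582738],
       [ 0.17816646, -0.82686569, -0.53343213]]), 't': array([ 570.96726223,  153.9536516 , 1150.80036371])} [370. 990. 747.]
{'time_s': 0.1, 'joint_pos': array([ 1.13181248,  0.41186587, -0.01271191,  1.59697336,  0.00560875,
        1.13432208, -0.08218084]), 'joint_velocities': array([ 0.00014159, -0.00233244,  0.00195645, -0.00147127,  0.00110844,
       -0.00180318,  0.00082668]), 'joint_torque': array([ 1.75199293e-03, -6.01828980e+01,  6.83863051e-01, -3.00089943e+01,
        1.40509161e-02,  6.32265728e-03,  8.36261108e-06]), 'eef_pos': array([ 226.26638601, -582.12577525,  241.5032037 ]), 'orientation': array([-3.08628939e+00, -5.78894887e-01,  6.22100570e-04]), 'contact_force': array([ 0.7114742 ,  1.20974709, -0.27939396]), 'ft_torque': array([-0.00294264, -0.01207425,  0.00066568]), 'gripper_force': 0.0, 'gripper_width': 85.3600415716533}
```

View pics/top0.png

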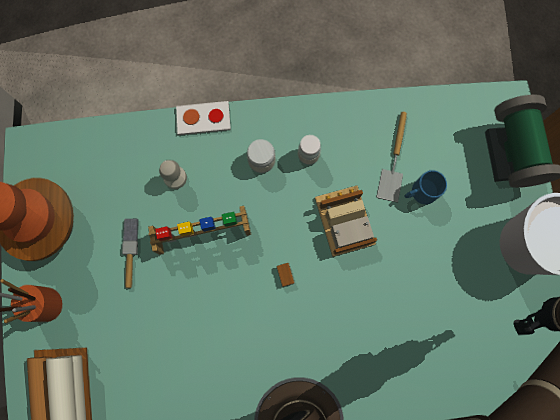

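View pics/side0.png

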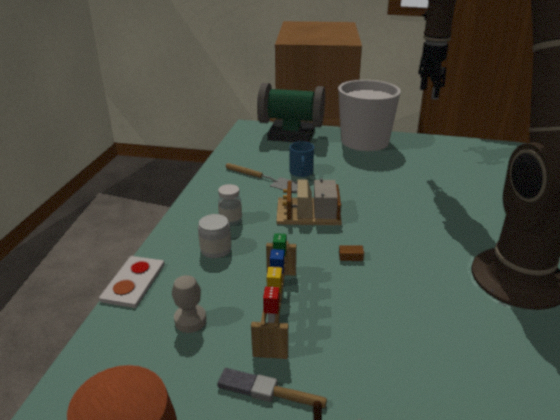

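Top view: the rack (150–248, 212–245) holds red, yellow, blue and green leaves from left to right. The mould is at about (347,222), with the white fixed half below and the cream sprung half above. The side view agrees: mould at (310,200), leaves at (272–280, 242–300).

Run:
```python
from h import *
C={}
for n in('top','side'):
    z=np.load(f'/tmp/{n}.npz'); p,d=z['p'],z['d']; P=cloud(n,d); hsv=cv2.cvtColor(p,cv2.COLOR_BGR2HSV)
    H,S,V=[hsv[...,i].astype(int) for i in range(3)]
    reg=(P[...,0]>350)&(P[...,0]<700)&(P[...,1]>0)&(P[...,1]<400)
    for nm,lo,hi in(('blue',105,125),('green',50,80),('yellow',22,32),('red',0,6)):
        m=reg&(H>=lo)&(H<=hi)&(S>150)&(P[...,2]>95)&(P[...,2]<145)
        m2=m&(P[...,2]>126)
        if m2.sum(): 
            Q=P[m2]; print(n,nm,m.sum(),m2.sum(),Q.mean(0).round(1),'zmed',np.median(Q[:,2]).round(1),'rect',[np.round(a,1) for a in cv2.minAreaRect(Q[:,:2].astype(np.float32))])
    # mould tops
    m=(abs(P[...,2]-80)<5)&(P[...,0]>380)&(P[...,0]<640)&(P[...,1]>-230)&(P[...,1]<-20)
    k,l,st,ce=cv2.connectedComponentsWithStats(m.astype(np.uint8))
    for i in range(1,k):
        if st[i,4]>25:
            Q=P[l==i]; print(n,'top',st[i],Q.mean(0).round(1),[np.round(a,1) for a in cv2.minAreaRect(Q[:,:2].astype(np.float32))],hsv[l==i].mean(0).round())
a=cv2.imread('pics/top0.png')[175:265,300:395]; b=cv2.imread('pics/side0.png')[165:235,265:360]
a=cv2.resize(a,(400,380),interpolation=2); b=cv2.resize(b,(400,295),interpolation=2)
b=cv2.copyMakeBorder(b,0,85,0,0,0); cv2.imwrite('pics/crop.png',np.hstack([a,b]))
```

```text
top blue 151 128 [552.1 191.2 131.9] zmed 132.0 rect [array([553. , 191.2]), array([28.5, 33.7]), np.float64(8.9)]
top green 135 115 [559.8 132.  131.8] zmed 131.9 rect [array([559.8, 131.8]), array([27.7, 32.6]), np.float64(6.1)]
top yellow 165 119 [544.2 251.4 131.5] zmed 131.3 rect [array([544.6, 251.3]), array([27.4, 33.6]), np.float64(9.7)]
top red 154 120 [537.  310.6 131.6] zmed 131.7 rect [array([537.3, 310.5]), array([28.5, 34.8]), np.float64(5.9)]
top top [327 200  36  20 338] [ 563.3 -182.9   79.7] [array([ 562.6, -183.2]), array([32.4, 98. ]), np.float64(10.3)] [ 21.  86. 176.]
top top [332 217  34  30 631] [ 500.1 -188.1   79.9] [array([ 500.1, -189.7]), array([60.9, 89.9]), np.float64(9.6)] [ 21.  40. 153.]
side blue 202 134 [550.9 197.5 130.7] zmed 131.1 rect [array([552. , 195.1]), array([27. , 34.3]), np.float64(11.7)]
side green 142 85 [557.7 140.6 130.7] zmed 130.7 rect [array([557.6, 137.3]), array([26.6, 29.2]), np.float64(1.7)]
side yellow 255 161 [543.6 255.6 130.3] zmed 130.4 rect [array([544.4, 253.8]), array([27.6, 37.4]), np.float64(6.1)]
side red 293 153 [535.8 315.1 130.5] zmed 130.6 rect [array([536.5, 314.2]), array([26.6, 36.3]), np.float64(6.6)]
side top [298 180  11  19 182] [ 561.5 -178.2   79. ] [array([ 561., -182.]), array([27.1, 99.6]), np.float64(10.4)] [ 20.  79. 135.]
side top [315 181  23  19 347] [ 498.7 -184.1   79.3] [array([ 497.5, -187.1]), array([59.7, 92.4]), np.float64(8.6)] [ 18.  39. 117.]
```

View pics/crop.png

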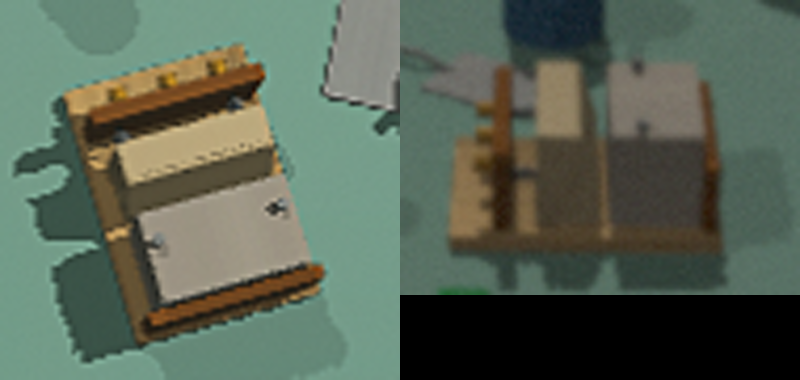

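Crop: the white fixed half is lower left, with its face edge running (140,215) to (285,175). The cream half is above it, and the gap is visible in the side view near (603,180). The rack is yawed about 7.3° and the mould about 10°. I'm moving to the blue leaf.

```bash
T='{"x":325.7,"y":773.9,"z":-32,"wz":1.328}'; python3 -m creep '[{"x":110,"y":261,"wz":0.45},{"x":110,"y":261,"wz":0.45},{"x":110,"y":261,"wz":0.45},{"x":110,"y":261,"wz":0.45},{"x":110,"y":261,"wz":0.45},{"x":110,"y":261,"wz":0.45},{"x":110,"y":261,"wz":0.45},{"x":110,"y":261,"wz":0.45}]' 40
python3 -m creep '[{"x":110,"y":256,"wz":0.44},{"x":110,"y":256,"wz":0.44},{"x":110,"y":256,"wz":0.44},{"x":110,"y":256,"wz":0.44},{"x":110,"y":256,"wz":0.44},{"x":110,"y":256,"wz":0.44},{"x":110,"y":256,"wz":0.44},{"x":110,"y":256,"wz":0.44}]'
python3 -m creep '[{"x":105.7,"y":256.9,"wz":0.438},{"x":105.7,"y":256.9,"wz":0.438},{"x":105.7,"y":256.9,"wz":0.438},{"x":105.7,"y":256.9,"wz":0.438},{"x":105.7,"y":256.9,"wz":0.438},{"x":105.7,"y":256.9,"wz":0.438},{"x":105.7,"y":256.9,"wz":0.438},{"x":105.7,"y":256.9,"wz":0.438}]'
cat >> h.py <<'E'
def pose():
    from scipy.spatial.transform import Rotation as R
    s=readout.observe(); M=R.from_rotvec(s['orientation']).as_matrix()
    y=M[:,1]; a=np.degrees(np.arctan2(y[1],y[0])); a=(a+90)%180-90
    print('t',round(s['time_s'],2),'p',s['eef_pos'].round(2),'closing yaw',a.round(2),'zax',M[:,2].round(4),'F',s['contact_force'].round(2),'T',s['ft_torque'].round(3),'w',round(s['gripper_width'],1),'g',round(float(s['gripper_force']),1),'j',s['joint_pos'].round(2))
if __name__=='__main__': pose()
E
python3 h.py
```

```text
t 0.1 p [ 226.27 -582.13  241.5 ] closing yaw -68.75 zax [-7.0e-04  1.4e-03 -1.0e+00] F [ 0.71  1.21 -0.28] T [-0.003 -0.012  0.001] w 85.4 g 0.0 j [ 1.13  0.41 -0.01  1.6   0.01  1.13 -0.08]invalid input at $[0]: expected keys grip, x, y, z, wx, wy, wz
invalid input at $[0]: expected keys grip, x, y, z, wx, wy, wz
invalid input at $[0]: expected keys grip, x, y, z, wx, wy, wz
```

```bash
python3 -m creep '[{"grip":0,"x":15,"y":37,"z":0,"wx":0,"wy":0,"wz":0.07},{"grip":0,"x":30,"y":74,"z":0,"wx":0,"wy":0,"wz":0.14},{"grip":0,"x":45,"y":110,"z":0,"wx":0,"wy":0,"wz":0.2},{"grip":0,"x":60,"y":147,"z":0,"wx":0,"wy":0,"wz":0.26},{"grip":0,"x":75,"y":184,"z":0,"wx":0,"wy":0,"wz":0.32},{"grip":0,"x":90,"y":220,"z":0,"wx":0,"wy":0,"wz":0.38},{"grip":0,"x":105,"y":250,"z":0,"wx":0,"wy":0,"wz":0.44},{"grip":0,"x":110,"y":261,"z":0,"wx":0,"wy":0,"wz":0.45}]' 40
python3 -m creep '[{"grip":0,"x":15,"y":37,"z":0,"wx":0,"wy":0,"wz":0.07},{"grip":0,"x":30,"y":74,"z":0,"wx":0,"wy":0,"wz":0.14},{"grip":0,"x":45,"y":110,"z":0,"wx":0,"wy":0,"wz":0.2},{"grip":0,"x":60,"y":147,"z":0,"wx":0,"wy":0,"wz":0.26},{"grip":0,"x":75,"y":184,"z":0,"wx":0,"wy":0,"wz":0.32},{"grip":0,"x":90,"y":220,"z":0,"wx":0,"wy":0,"wz":0.38},{"grip":0,"x":105,"y":250,"z":0,"wx":0,"wy":0,"wz":0.44},{"grip":0,"x":110,"y":256,"z":0,"wx":0,"wy":0,"wz":0.44}]'
python3 h.py
```

```text
time_s: 0.77
eef_pos: [338.5, -316.8, 242.3]
orientation: [-2.874, -1.266, -0.002]
contact_force: [-1.0, 0.6, 0.2]
gripper_width: 85.6
gripper_force: 0.0
time_s: 1.43
eef_pos: [448.2, -60.2, 242.6]
orientation: [-2.529, -1.863, -0.004]
contact_force: [-0.0, 0.7, 0.0]
gripper_width: 85.1
gripper_force: 0.0
t 1.43 p [448.17 -60.22 242.62] closing yaw -17.23 zax [ 0.0016  0.002  -1.    ] F [-0.03  0.71  0.02] T [-0.011  0.007  0.013] w 85.1 g 0.0 j [ 0.51  0.15 -0.53  1.97  0.09  1.04 -0.36]
```

```bash
python3 -m creep '[{"grip":0,"x":15,"y":37,"z":0,"wx":0,"wy":0,"wz":0.07},{"grip":0,"x":30,"y":74,"z":0,"wx":0,"wy":0,"wz":0.14},{"grip":0,"x":45,"y":110,"z":0,"wx":0,"wy":0,"wz":0.2},{"grip":0,"x":60,"y":147,"z":0,"wx":0,"wy":0,"wz":0.26},{"grip":0,"x":75,"y":184,"z":0,"wx":0,"wy":0,"wz":0.32},{"grip":0,"x":90,"y":220,"z":-20,"wx":0,"wy":0,"wz":0.38},{"grip":0,"x":102,"y":250,"z":-40,"wx":0,"wy":0,"wz":0.438},{"grip":0,"x":105.7,"y":256.9,"z":-60,"wx":0,"wy":0,"wz":0.438}]'
python3 -m creep '[{"grip":0,"x":0,"y":0,"z":0,"wx":0,"wy":0,"wz":0},{"grip":0,"x":0,"y":0,"z":0,"wx":0,"wy":0,"wz":0},{"grip":0,"x":0,"y":0,"z":0,"wx":0,"wy":0,"wz":0}]' >/dev/null
python3 h.py
```

```text
time_s: 2.1
eef_pos: [553.0, 197.1, 181.3]
orientation: [-2.065, -2.365, -0.006]
contact_force: [-0.3, 0.3, 0.0]
gripper_width: 85.4
gripper_force: 0.0
t 2.35 p [552.49 189.96 182.66] closing yaw 7.22 zax [-1.e-04 -8.e-04 -1.e+00] F [ 0.07 -1.25  0.67] T [ 0.038  0.045 -0.01 ] w 85.7 g 0.0 j [ 0.07  0.48 -0.65  1.73  0.33  1.04 -0.58]
```

```bash
python3 -m creep '[{"grip":0,"x":0,"y":0,"z":-20,"wx":0,"wy":0,"wz":0},{"grip":0,"x":0,"y":0,"z":-40,"wx":0,"wy":0,"wz":0},{"grip":0.3,"x":0,"y":0,"z":-58,"wx":0,"wy":0,"wz":0},{"grip":0.5,"x":0,"y":0,"z":-68,"wx":0,"wy":0,"wz":0},{"grip":0.5,"x":0,"y":0,"z":-71,"wx":0,"wy":0,"wz":0},{"grip":0.5,"x":0,"y":0,"z":-71,"wx":0,"wy":0,"wz":0}]' 40
python3 -m creep '[{"grip":0.6,"x":0,"y":0,"z":0,"wx":0,"wy":0,"wz":0},{"grip":0.65,"x":0,"y":0,"z":0,"wx":0,"wy":0,"wz":0},{"grip":0.7,"x":0,"y":0,"z":0,"wx":0,"wy":0,"wz":0},{"grip":0.8,"x":0,"y":0,"z":0,"wx":0,"wy":0,"wz":0},{"grip":1,"x":0,"y":0,"z":0,"wx":0,"wy":0,"wz":0},{"grip":1,"x":0,"y":0,"z":0,"wx":0,"wy":0,"wz":0}]'
python3 h.py
```

```text
time_s: 2.85
eef_pos: [552.5, 190.4, 111.8]
orientation: [2.076, 2.357, -0.0]
contact_force: [-0.1, -0.1, 0.0]
gripper_width: 42.7
gripper_force: 0.0
time_s: 3.35
eef_pos: [553.0, 191.6, 112.8]
orientation: [2.074, 2.358, 0.003]
contact_force: [-1.3, -1.2, 7.4]
gripper_width: 27.4
gripper_force: 40.1
t 3.35 p [552.98 191.59 112.75] closing yaw 7.32 zax [ 2.2e-03  3.0e-04 -1.0e+00] F [-1.29 -1.19  7.42] T [-0.307  0.232  0.049] w 27.4 g 40.1 j [ 0.03  0.56 -0.61  1.79  0.4   0.91 -0.63]
```

```bash
python3 -m creep '[{"grip":1,"x":0,"y":0,"z":6,"wx":0,"wy":0,"wz":0},{"grip":1,"x":0,"y":0,"z":15,"wx":0,"wy":0,"wz":0},{"grip":1,"x":0,"y":0,"z":30,"wx":0,"wy":0,"wz":0},{"grip":1,"x":0,"y":0,"z":50,"wx":0,"wy":0,"wz":0},{"grip":1,"x":0,"y":0,"z":70,"wx":0,"wy":0,"wz":0},{"grip":1,"x":0,"y":0,"z":90,"wx":0,"wy":0,"wz":0},{"grip":1,"x":0,"y":0,"z":106,"wx":0,"wy":0,"wz":0},{"grip":1,"x":0,"y":0,"z":110,"wx":0,"wy":0,"wz":0}]'
python3 -m creep '[{"grip":1,"x":0,"y":0,"z":0,"wx":0,"wy":0,"wz":0},{"grip":1,"x":0,"y":0,"z":0,"wx":0,"wy":0,"wz":0}]' >/dev/null; python3 h.py
python3 - <<'E'
from h import *
for n in('top','side'):
    z=np.load(f'/tmp/{n}.npz'); p,d=z['p'],z['d']; P=cloud(n,d)
    m=(abs(P[...,2]-80)<5)&(P[...,0]>440)&(P[...,0]<640)&(P[...,1]>-260)&(P[...,1]<-110)
    k,l,st,ce=cv2.connectedComponentsWithStats(m.astype(np.uint8))
    for i in range(1,k):
        if st[i,4]<100: continue
        Q=P[l==i]
        # edges by line fit: for slices along y', extreme x'
        for th in (9.0,):
            c,s=np.cos(np.radians(th)),np.sin(np.radians(th))
            a=Q[:,0]*c+Q[:,1]*s; b=-Q[:,0]*s+Q[:,1]*c
            bins=np.arange(b.min()+4,b.max()-4,4); hi=[];lo=[];bb=[]
            for q in bins:
                w=(b>=q)&(b<q+4)
                if w.sum()>2: hi.append(a[w].max());lo.append(a[w].min());bb.append(q+2)
            for nm,e in(('lo',lo),('hi',hi)):
                f=np.polyfit(bb,e,1); r=np.array(e)-np.polyval(f,bb); g=abs(r)<2*r.std()
                f=np.polyfit(np.array(bb)[g],np.array(e)[g],1)
                print(n,'FX'if ce[i][1]>ce[i][1]-1 and Q[:,0].mean()<530 else 'SP',nm,'yaw',round(th-np.degrees(np.arctan(f[0])),2),'x\' at mid',np.polyval(f,np.mean(bb)).round(1),'b range',b.min().round(1),b.max().round(1),'std',r.std().round(1))
E
```

```text
time_s: 4.02
eef_pos: [553.2, 192.3, 224.9]
orientation: [2.073, 2.357, 0.006]
contact_force: [0.6, 0.6, -0.5]
gripper_width: 27.1
gripper_force: 39.5
t 4.18 p [551.91 191.13 220.93] closing yaw 7.33 zax [-2.e-04 -3.e-04 -1.e+00] F [ 0.12 -0.25 -1.82] T [-0.072  0.034  0.013] w 27.6 g 39.5 j [ 0.08  0.44 -0.67  1.69  0.3   1.11 -0.55]
top SP lo yaw 9.36 x' at mid 513.9 b range -321.1 -219.9 std 1.4
top SP hi yaw 10.05 x' at mid 541.4 b range -321.1 -219.9 std 1.1
top FX lo yaw 9.74 x' at mid 435.1 b range -323.0 -220.5 std 0.9
top FX hi yaw 9.45 x' at mid 493.3 b range -323.0 -220.5 std 0.9
side SP lo yaw 10.7 x' at mid 514.5 b range -321.8 -217.8 std 2.1
side SP hi yaw 10.0 x' at mid 538.1 b range -321.8 -217.8 std 2.5
side FX lo yaw 10.65 x' at mid 436.5 b range -323.8 -216.5 std 2.7
side FX hi yaw 8.63 x' at mid 490.1 b range -323.8 -216.5 std 3.1
```

```bash
python3 -m creep '[{"grip":1,"x":-1,"y":-20,"z":0,"wx":0,"wy":0,"wz":0},{"grip":1,"x":-3,"y":-55,"z":0,"wx":0,"wy":0,"wz":0.01},{"grip":1,"x":-5,"y":-93,"z":0,"wx":0,"wy":0,"wz":0.01},{"grip":1,"x":-7,"y":-131,"z":0,"wx":0,"wy":0,"wz":0.02},{"grip":1,"x":-9,"y":-169,"z":0,"wx":0,"wy":0,"wz":0.02},{"grip":1,"x":-11,"y":-207,"z":0,"wx":0,"wy":0,"wz":0.03},{"grip":1,"x":-12,"y":-245,"z":0,"wx":0,"wy":0,"wz":0.04},{"grip":1,"x":-14,"y":-281,"z":0,"wx":0,"wy":0,"wz":0.041}]'
python3 -m creep '[{"grip":1,"x":-1,"y":-30,"z":0,"wx":0,"wy":0,"wz":0},{"grip":1,"x":-2,"y":-55,"z":0,"wx":0,"wy":0,"wz":0},{"grip":1,"x":-2.5,"y":-75,"z":0,"wx":0,"wy":0,"wz":0},{"grip":1,"x":-2.8,"y":-90,"z":0,"wx":0,"wy":0,"wz":0},{"grip":1,"x":-2.8,"y":-100,"z":0,"wx":0,"wy":0,"wz":0},{"grip":1,"x":-2.8,"y":-100,"z":0,"wx":0,"wy":0,"wz":0},{"grip":1,"x":-2.8,"y":-100,"z":0,"wx":0,"wy":0,"wz":0},{"grip":1,"x":-2.8,"y":-100,"z":0,"wx":0,"wy":0,"wz":0}]' 
python3 h.py
python3 - <<'E'
from h import *
im=[]
for n,(v,u) in(('top',((175,265),(300,395))),('side',((130,220),(265,360)))):
    p,d=grab(n); im.append(cv2.resize(p[v[0]:v[1],u[0]:u[1]],(400,380),interpolation=2))
cv2.imwrite('pics/over.png',np.hstack(im));
E
python3 h.py
```

```text
time_s: 4.85
eef_pos: [537.1, -91.9, 219.9]
orientation: [-2.025, -2.4, 0.002]
contact_force: [0.6, -0.1, -1.2]
gripper_width: 27.5
gripper_force: 39.9
time_s: 5.52
eef_pos: [535.4, -188.0, 220.9]
orientation: [-2.023, -2.402, -0.001]
contact_force: [-0.1, -0.3, -1.1]
gripper_width: 27.5
gripper_force: 39.9
t 5.52 p [ 535.38 -188.02  220.93] closing yaw 9.78 zax [-5.e-04  1.e-03 -1.e+00] F [-0.09 -0.26 -1.14] T [-0.033  0.028 -0.028] w 27.5 g 39.9 j [ 0.7   0.4  -0.58  1.73  0.24  1.08  0.21]
t 5.62 p [ 535.59 -188.    221.27] closing yaw 9.81 zax [ 0.e+00  5.e-04 -1.e+00] F [0.23 0.03 0.35] T [-0.01  -0.001 -0.01 ] w 27.3 g 39.9 j [ 0.7   0.4  -0.58  1.73  0.24  1.08  0.21]
```

View pics/over.png

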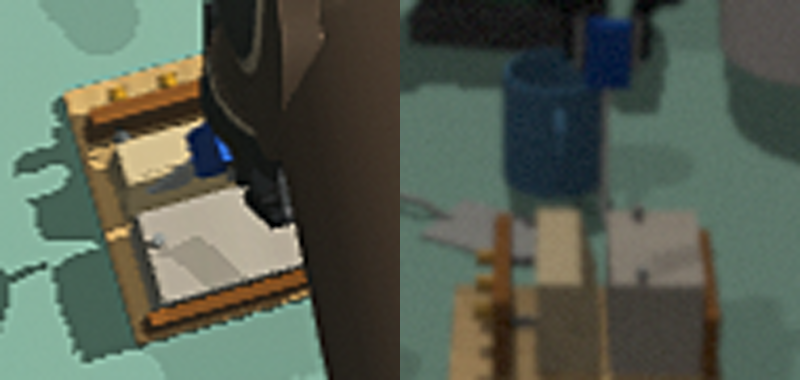

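Blue blade hangs over the gap (side view, blade at (605,150) above the slot at (600,205)). I'm lowering it into the mouth, then touching off on the fixed face.

```bash
python3 -m creep '[{"grip":1,"x":0,"y":0,"z":-10,"wx":0,"wy":0,"wz":0},{"grip":1,"x":0,"y":0,"z":-22,"wx":0,"wy":0,"wz":0},{"grip":1,"x":0,"y":0,"z":-32,"wx":0,"wy":0,"wz":0},{"grip":1,"x":0,"y":0,"z":-40,"wx":0,"wy":0,"wz":0},{"grip":1,"x":0,"y":0,"z":-47,"wx":0,"wy":0,"wz":0},{"grip":1,"x":0,"y":0,"z":-52,"wx":0,"wy":0,"wz":0},{"grip":1,"x":0,"y":0,"z":-52,"wx":0,"wy":0,"wz":0},{"grip":1,"x":0,"y":0,"z":-52,"wx":0,"wy":0,"wz":0}]'; python3 h.py
python3 -m creep '[{"grip":1,"x":-0.5,"y":-0.1,"z":0,"wx":0,"wy":0,"wz":0},{"grip":1,"x":-1,"y":-0.2,"z":0,"wx":0,"wy":0,"wz":0},{"grip":1,"x":-1,"y":-0.2,"z":0,"wx":0,"wy":0,"wz":0}]' | sed -n '2p;4p'
python3 -m creep '[{"grip":1,"x":-0.5,"y":-0.1,"z":0,"wx":0,"wy":0,"wz":0},{"grip":1,"x":-1,"y":-0.2,"z":0,"wx":0,"wy":0,"wz":0},{"grip":1,"x":-1,"y":-0.2,"z":0,"wx":0,"wy":0,"wz":0}]' | sed -n '2p;4p'; python3 h.py
```

```text
time_s: 6.28
eef_pos: [535.3, -189.6, 169.0]
orientation: [-2.026, -2.401, 0.0]
contact_force: [-0.1, 0.3, -0.3]
gripper_width: 27.4
gripper_force: 39.9
t 6.28 p [ 535.33 -189.57  169.04] closing yaw 9.68 zax [-4.e-04  3.e-04 -1.e+00] F [-0.07  0.29 -0.34] T [ 0.007 -0.007 -0.047] w 27.4 g 39.9 j [ 0.68  0.45 -0.57  1.79  0.28  0.98  0.17]
eef_pos: [534.5, -190.0, 169.8]
contact_force: [0.4, 0.3, -1.2]
eef_pos: [533.3, -190.1, 169.4]
contact_force: [0.2, -0.2, -1.3]
t 6.78 p [ 533.29 -190.13  169.44] closing yaw 9.67 zax [ 1.e-04 -2.e-04 -1.e+00] F [ 0.24 -0.21 -1.33] T [-0.012  0.013  0.014] w 27.3 g 39.9 j [ 0.69  0.45 -0.57  1.79  0.28  0.98  0.18]
```

```bash
python3 -m creep '[{"grip":1,"x":-0.5,"y":-0.1,"z":0,"wx":0,"wy":0,"wz":0},{"grip":1,"x":-0.5,"y":-0.1,"z":0,"wx":0,"wy":0,"wz":0}]' | sed -n '2p;4p'
python3 -m creep '[{"grip":1,"x":-0.5,"y":-0.1,"z":0,"wx":0,"wy":0,"wz":0},{"grip":1,"x":-0.5,"y":-0.1,"z":0,"wx":0,"wy":0,"wz":0}]' | sed -n '2p;4p'
python3 -m creep '[{"grip":1,"x":-0.5,"y":-0.1,"z":0,"wx":0,"wy":0,"wz":0},{"grip":1,"x":-0.5,"y":-0.1,"z":0,"wx":0,"wy":0,"wz":0}]' | sed -n '2p;4p'; python3 h.py
```

```text
eef_pos: [532.8, -190.2, 169.3]
contact_force: [0.2, -0.8, -1.5]
eef_pos: [532.4, -190.2, 169.3]
contact_force: [-0.1, -0.2, -1.1]
eef_pos: [532.2, -190.2, 169.4]
contact_force: [1.2, 0.6, -1.5]
t 7.28 p [ 532.23 -190.22  169.39] closing yaw 9.69 zax [ 9.e-04  1.e-04 -1.e+00] F [ 1.17  0.57 -1.49] T [ 0.101 -0.478 -0.077] w 27.3 g 39.9 j [ 0.69  0.45 -0.57  1.8   0.28  0.98  0.18]
```

Contact with the face shows at x≈532.1. I'm backing off slightly and descending gently.

```bash
python3 -m creep '[{"grip":1,"x":0.3,"y":0.05,"z":0,"wx":0,"wy":0,"wz":0},{"grip":1,"x":0.3,"y":0.05,"z":-4,"wx":0,"wy":0,"wz":0},{"grip":1,"x":0.3,"y":0.05,"z":-8,"wx":0,"wy":0,"wz":0},{"grip":1,"x":0.3,"y":0.05,"z":-12,"wx":0,"wy":0,"wz":0},{"grip":1,"x":0.3,"y":0.05,"z":-16,"wx":0,"wy":0,"wz":0},{"grip":1,"x":0.3,"y":0.05,"z":-20,"wx":0,"wy":0,"wz":0},{"grip":1,"x":0.3,"y":0.05,"z":-22,"wx":0,"wy":0,"wz":0}]' >/dev/null; python3 h.py
python3 -m creep '[{"grip":1,"x":0,"y":0,"z":-2,"wx":0,"wy":0,"wz":0},{"grip":1,"x":0,"y":0,"z":-4,"wx":0,"wy":0,"wz":0},{"grip":1,"x":0,"y":0,"z":-6,"wx":0,"wy":0,"wz":0}]' >/dev/null; python3 h.py
```

```text
t 7.87 p [ 532.33 -190.15  146.69] closing yaw 9.69 zax [ 2.e-04  3.e-04 -1.e+00] F [ 1.26  0.08 -0.5 ] T [ 0.074 -0.525 -0.086] w 27.7 g 40.1 j [ 0.68  0.47 -0.56  1.82  0.3   0.94  0.16]
t 8.12 p [ 532.31 -190.26  141.22] closing yaw 9.69 zax [ 3.e-04 -0.e+00 -1.e+00] F [ 2.23  0.15 -0.7 ] T [ 0.095 -0.521 -0.005] w 27.3 g 40.1 j [ 0.68  0.48 -0.55  1.82  0.31  0.93  0.16]
```

```bash
python3 -m creep '[{"grip":1,"x":0.3,"y":0.05,"z":-3,"wx":0,"wy":0,"wz":0},{"grip":1,"x":0.3,"y":0.05,"z":-5,"wx":0,"wy":0,"wz":0},{"grip":1,"x":0.3,"y":0.05,"z":-7,"wx":0,"wy":0,"wz":0}]' >/dev/null; python3 h.py
python3 -m creep '[{"grip":1,"x":0,"y":0,"z":-3,"wx":0,"wy":0,"wz":0},{"grip":1,"x":0,"y":0,"z":-6,"wx":0,"wy":0,"wz":0},{"grip":1,"x":0,"y":0,"z":-8,"wx":0,"wy":0,"wz":0}]' >/dev/null; python3 h.py
```

```text
t 8.37 p [ 532.4  -190.23  134.04] closing yaw 9.68 zax [-1.e-04  0.e+00 -1.e+00] F [ 1.68 -0.21 -0.73] T [ 0.03  -0.423 -0.047] w 27.2 g 40.1 j [ 0.67  0.49 -0.55  1.83  0.32  0.91  0.15]
t 8.62 p [ 532.42 -190.22  125.9 ] closing yaw 9.69 zax [-1.e-04  1.e-04 -1.e+00] F [1.9  0.9  0.11] T [ 0.126 -0.462  0.052] w 27.3 g 40.1 j [ 0.67  0.5  -0.54  1.83  0.32  0.9   0.14]
```

```bash
python3 -m creep '[{"grip":1,"x":0.1,"y":0,"z":-3,"wx":0,"wy":0,"wz":0},{"grip":1,"x":0.1,"y":0,"z":-6,"wx":0,"wy":0,"wz":0},{"grip":1,"x":0.1,"y":0,"z":-8,"wx":0,"wy":0,"wz":0},{"grip":1,"x":0.1,"y":0,"z":-8.5,"wx":0,"wy":0,"wz":0}]' >/dev/null; python3 h.py
python3 -m creep '[{"grip":1,"x":0,"y":0,"z":-0.7,"wx":0,"wy":0,"wz":0},{"grip":1,"x":0,"y":0,"z":-0.7,"wx":0,"wy":0,"wz":0}]' >/dev/null; python3 h.py
python3 -m creep '[{"grip":1,"x":0,"y":0,"z":-0.7,"wx":0,"wy":0,"wz":0},{"grip":1,"x":0,"y":0,"z":-0.7,"wx":0,"wy":0,"wz":0}]' >/dev/null; python3 h.py
```

```text
t 8.95 p [ 532.43 -190.19  117.35] closing yaw 9.68 zax [-4.e-04  2.e-04 -1.e+00] F [ 1.09 -0.5   0.12] T [ 0.043 -0.309 -0.067] w 27.6 g 40.1 j [ 0.66  0.51 -0.54  1.84  0.33  0.88  0.14]
t 9.12 p [ 532.44 -190.21  116.93] closing yaw 9.69 zax [-3.e-04  1.e-04 -1.e+00] F [ 0.66  0.14 -1.7 ] T [ 0.041 -0.331  0.022] w 27.5 g 40.0 j [ 0.66  0.51 -0.54  1.84  0.33  0.88  0.14]
t 9.28 p [ 532.41 -190.26  116.3 ] closing yaw 9.68 zax [-2.e-04  0.e+00 -1.e+00] F [ 1.09 -0.22 -2.65] T [ 0.034 -0.336 -0.121] w 27.6 g 40.0 j [ 0.66  0.51 -0.54  1.84  0.33  0.88  0.14]
```

```bash
python3 -m creep '[{"grip":1,"x":0,"y":0,"z":-0.7,"wx":0,"wy":0,"wz":0},{"grip":1,"x":0,"y":0,"z":-0.7,"wx":0,"wy":0,"wz":0}]' >/dev/null; python3 h.py
python3 -m creep '[{"grip":1,"x":0,"y":0,"z":-0.7,"wx":0,"wy":0,"wz":0},{"grip":1,"x":0,"y":0,"z":-0.7,"wx":0,"wy":0,"wz":0}]' >/dev/null; python3 h.py
```

```text
t 9.45 p [ 532.5  -190.31  115.84] closing yaw 9.68 zax [-1.e-04 -2.e-04 -1.e+00] F [ 0.98 -0.05  0.72] T [0.067 0.052 0.001] w 27.6 g 40.4 j [ 0.66  0.51 -0.54  1.84  0.33  0.88  0.13]
t 9.62 p [ 532.63 -190.41  115.54] closing yaw 9.67 zax [ 2.e-04 -5.e-04 -1.e+00] F [-1.3   0.17  6.06] T [0.133 0.401 0.011] w 27.6 g 41.0 j [ 0.66  0.51 -0.54  1.84  0.33  0.88  0.13]
```

Floor reached (Fz about +6 N only on the floor), with nothing dragging on the way, so 4 mm looks loose. I'll confirm that on the lift.

```bash
python3 -m creep '[{"grip":1,"x":0,"y":0,"z":2,"wx":0,"wy":0,"wz":0},{"grip":1,"x":0,"y":0,"z":5,"wx":0,"wy":0,"wz":0},{"grip":1,"x":0,"y":0,"z":8,"wx":0,"wy":0,"wz":0}]' >/dev/null; python3 h.py
python3 -m creep '[{"grip":1,"x":0,"y":0,"z":10,"wx":0,"wy":0,"wz":0},{"grip":1,"x":0.5,"y":0,"z":22,"wx":0,"wy":0,"wz":0},{"grip":1,"x":1,"y":0,"z":35,"wx":0,"wy":0,"wz":0},{"grip":1,"x":1,"y":0,"z":50,"wx":0,"wy":0,"wz":0},{"grip":1,"x":1,"y":0,"z":65,"wx":0,"wy":0,"wz":0},{"grip":1,"x":1,"y":0,"z":80,"wx":0,"wy":0,"wz":0},{"grip":1,"x":1,"y":0,"z":92,"wx":0,"wy":0,"wz":0},{"grip":1,"x":1,"y":0,"z":99,"wx":0,"wy":0,"wz":0}]' >/dev/null; python3 h.py
python3 -m creep '[{"grip":1,"x":0,"y":15,"z":0,"wx":0,"wy":0,"wz":0},{"grip":1,"x":2,"y":45,"z":0,"wx":0,"wy":0,"wz":-0.01},{"grip":1,"x":4,"y":83,"z":0,"wx":0,"wy":0,"wz":-0.01},{"grip":1,"x":6,"y":121,"z":0,"wx":0,"wy":0,"wz":-0.02},{"grip":1,"x":8,"y":159,"z":0,"wx":0,"wy":0,"wz":-0.02},{"grip":1,"x":10,"y":197,"z":0,"wx":0,"wy":0,"wz":-0.03},{"grip":1,"x":12,"y":235,"z":0,"wx":0,"wy":0,"wz":-0.03},{"grip":1,"x":14,"y":271,"z":0,"wx":0,"wy":0,"wz":-0.041}]' >/dev/null
python3 -m creep '[{"grip":1,"x":1,"y":35,"z":0,"wx":0,"wy":0,"wz":0},{"grip":1,"x":2,"y":65,"z":0,"wx":0,"wy":0,"wz":0},{"grip":1,"x":3,"y":85,"z":0,"wx":0,"wy":0,"wz":0},{"grip":1,"x":4,"y":100,"z":0,"wx":0,"wy":0,"wz":0},{"grip":1,"x":4.6,"y":110.6,"z":0,"wx":0,"wy":0,"wz":0},{"grip":1,"x":4.6,"y":110.6,"z":0,"wx":0,"wy":0,"wz":0},{"grip":1,"x":4.6,"y":110.6,"z":0,"wx":0,"wy":0,"wz":0},{"grip":1,"x":4.6,"y":110.6,"z":0,"wx":0,"wy":0,"wz":0}]' >/dev/null;python3 h.py
```

```text
t 9.87 p [ 532.45 -190.16  123.03] closing yaw 9.68 zax [-3.e-04  2.e-04 -1.e+00] F [ 0.92 -0.17 -1.15] T [ 0.024 -0.178 -0.025] w 27.4 g 39.9 j [ 0.67  0.5  -0.54  1.84  0.33  0.89  0.14]
t 10.53 p [ 533.92 -190.41  224.4 ] closing yaw 9.68 zax [ 0.0018 -0.0011 -1.    ] F [ 0.92  0.13 -0.85] T [ 0.044  0.01  -0.003] w 27.3 g 40.4 j [ 0.71  0.39 -0.59  1.73  0.24  1.09  0.21]
t 11.87 p [552.33 189.78 221.82] closing yaw 7.25 zax [-4.0e-04 -1.1e-03 -1.0e+00] F [-0.33  0.02 -0.86] T [-0.039  0.007  0.025] w 27.6 g 40.5 j [ 0.08  0.44 -0.67  1.69  0.3   1.12 -0.55]
```

```bash
python3 -m creep '[{"grip":1,"x":0,"y":0,"z":-12,"wx":0,"wy":0,"wz":0},{"grip":1,"x":0,"y":0,"z":-30,"wx":0,"wy":0,"wz":0},{"grip":1,"x":0,"y":0,"z":-50,"wx":0,"wy":0,"wz":0},{"grip":1,"x":0,"y":0,"z":-70,"wx":0,"wy":0,"wz":0},{"grip":1,"x":0,"y":0,"z":-88,"wx":0,"wy":0,"wz":0},{"grip":1,"x":0,"y":0,"z":-100,"wx":0,"wy":0,"wz":0},{"grip":1,"x":0,"y":0,"z":-107,"wx":0,"wy":0,"wz":0},{"grip":1,"x":0,"y":0,"z":-109,"wx":0,"wy":0,"wz":0}]' >/dev/null; python3 h.py
python3 -m creep '[{"grip":1,"x":0,"y":0,"z":-1,"wx":0,"wy":0,"wz":0},{"grip":1,"x":0,"y":0,"z":-1.7,"wx":0,"wy":0,"wz":0},{"grip":1,"x":0,"y":0,"z":-1.7,"wx":0,"wy":0,"wz":0}]' >/dev/null; python3 h.py
```

```text
t 12.53 p [551.93 190.79 113.91] closing yaw 7.29 zax [-5.0e-04 -1.4e-03 -1.0e+00] F [-9.   -4.42 26.84] T [-1.227  2.003  0.031] w 27.2 g 44.8 j [ 0.04  0.56 -0.62  1.79  0.4   0.92 -0.63]
t 12.78 p [552.69 191.18 114.01] closing yaw 7.3 zax [ 2.2e-03 -8.0e-04 -1.0e+00] F [-7.46 -3.63 20.79] T [-0.939  1.583  0.025] w 27.6 g 44.3 j [ 0.04  0.56 -0.62  1.79  0.4   0.91 -0.63]
```

```bash
python3 -m creep '[{"grip":1,"x":0,"y":0,"z":2,"wx":0,"wy":0,"wz":0},{"grip":1,"x":0,"y":0,"z":2,"wx":0,"wy":0,"wz":0}]' >/dev/null; python3 h.py
python3 -m creep '[{"grip":0.6,"x":0,"y":0,"z":0,"wx":0,"wy":0,"wz":0},{"grip":0.5,"x":0,"y":0,"z":0,"wx":0,"wy":0,"wz":0},{"grip":0.4,"x":0,"y":0,"z":0,"wx":0,"wy":0,"wz":0},{"grip":0.2,"x":0,"y":0,"z":0,"wx":0,"wy":0,"wz":0},{"grip":0.2,"x":0,"y":0,"z":20,"wx":0,"wy":0,"wz":0},{"grip":0,"x":0,"y":0,"z":45,"wx":0,"wy":0,"wz":0},{"grip":0,"x":0,"y":0,"z":60,"wx":0,"wy":0,"wz":0}]' >/dev/null; python3 h.py
python3 - <<'E'
from h import *
p,d=grab('side'); cv2.imwrite('pics/hang.png',cv2.resize(p[200:370,180:360],(720,600)))
E
```

```text
t 12.95 p [552.91 191.19 114.44] closing yaw 7.29 zax [ 2.e-03  3.e-04 -1.e+00] F [-1.9  -0.22  8.28] T [-0.223  0.346 -0.007] w 27.3 g 42.4 j [ 0.04  0.56 -0.62  1.79  0.4   0.91 -0.63]
t 13.53 p [552.46 191.83 174.81] closing yaw 7.35 zax [ 6.e-04  7.e-04 -1.e+00] F [ 0.13 -0.05 -0.27] T [ 0.024 -0.018 -0.007] w 85.6 g 0.0 j [ 0.07  0.49 -0.66  1.74  0.34  1.03 -0.58]
```

View pics/hang.png

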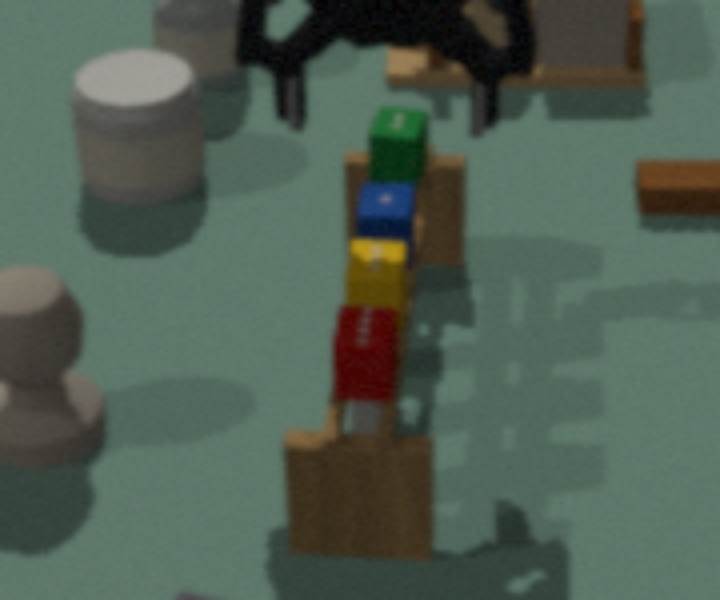

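Blue hangs properly at (385,215), in line with the others. Next is the green 7 mm leaf.

```bash
python3 -m creep '[{"grip":0,"x":3,"y":-25,"z":0,"wx":0,"wy":0,"wz":0},{"grip":0,"x":6,"y":-48,"z":0,"wx":0,"wy":0,"wz":0},{"grip":0,"x":7.6,"y":-59.5,"z":0,"wx":0,"wy":0,"wz":0},{"grip":0,"x":7.6,"y":-59.5,"z":-20,"wx":0,"wy":0,"wz":0},{"grip":0,"x":7.6,"y":-59.5,"z":-40,"wx":0,"wy":0,"wz":0},{"grip":0.4,"x":7.6,"y":-59.5,"z":-54,"wx":0,"wy":0,"wz":0},{"grip":0.5,"x":7.6,"y":-59.5,"z":-60,"wx":0,"wy":0,"wz":0},{"grip":0.5,"x":7.6,"y":-59.5,"z":-61,"wx":0,"wy":0,"wz":0}]' 40 >/dev/null; python3 h.py
python3 -m creep '[{"grip":0.6,"x":0,"y":0,"z":0,"wx":0,"wy":0,"wz":0},{"grip":0.65,"x":0,"y":0,"z":0,"wx":0,"wy":0,"wz":0},{"grip":0.7,"x":0,"y":0,"z":0,"wx":0,"wy":0,"wz":0},{"grip":0.8,"x":0,"y":0,"z":0,"wx":0,"wy":0,"wz":0},{"grip":1,"x":0,"y":0,"z":0,"wx":0,"wy":0,"wz":0},{"grip":1,"x":0,"y":0,"z":0.5,"wx":0,"wy":0,"wz":0}]' 60 >/dev/null
python3 h.py
```

```text
t 14.25 p [558.86 131.89 110.76] closing yaw 7.34 zax [-2.7e-03 -1.0e-04 -1.0e+00] F [-0.33 -1.08 -0.59] T [-0.013  0.026  0.032] w 51.3 g 0.0 j [ 0.14  0.55 -0.61  1.82  0.4   0.9  -0.53]
t 14.75 p [560.15 132.09 113.4 ] closing yaw 7.34 zax [ 1.2e-03  3.0e-04 -1.0e+00] F [-1.2   0.73  0.25] T [ 0.067 -0.103  0.031] w 27.1 g 58.6 j [ 0.14  0.55 -0.62  1.82  0.39  0.9  -0.53]
```

```bash
python3 -m creep '[{"grip":1,"x":0,"y":0,"z":6,"wx":0,"wy":0,"wz":0},{"grip":1,"x":0,"y":0,"z":15,"wx":0,"wy":0,"wz":0},{"grip":1,"x":0,"y":0,"z":30,"wx":0,"wy":0,"wz":0},{"grip":1,"x":0,"y":0,"z":50,"wx":0,"wy":0,"wz":0},{"grip":1,"x":0,"y":0,"z":70,"wx":0,"wy":0,"wz":0},{"grip":1,"x":0,"y":0,"z":90,"wx":0,"wy":0,"wz":0},{"grip":1,"x":0,"y":0,"z":106,"wx":0,"wy":0,"wz":0},{"grip":1,"x":0,"y":0,"z":110,"wx":0,"wy":0,"wz":0}]' >/dev/null
python3 h.py
python3 -m creep '[{"grip":1,"x":-1,"y":-20,"z":0,"wx":0,"wy":0,"wz":0},{"grip":1,"x":-3,"y":-55,"z":0,"wx":0,"wy":0,"wz":0.01},{"grip":1,"x":-6,"y":-93,"z":0,"wx":0,"wy":0,"wz":0.01},{"grip":1,"x":-9,"y":-131,"z":0,"wx":0,"wy":0,"wz":0.02},{"grip":1,"x":-12,"y":-169,"z":0,"wx":0,"wy":0,"wz":0.02},{"grip":1,"x":-15,"y":-207,"z":0,"wx":0,"wy":0,"wz":0.03},{"grip":1,"x":-18,"y":-240,"z":0,"wx":0,"wy":0,"wz":0.04},{"grip":1,"x":-20,"y":-265,"z":0,"wx":0,"wy":0,"wz":0.041}]' >/dev/null
python3 -m creep '[{"grip":1,"x":-1,"y":-20,"z":0,"wx":0,"wy":0,"wz":0},{"grip":1,"x":-2,"y":-38,"z":0,"wx":0,"wy":0,"wz":0},{"grip":1,"x":-3,"y":-50,"z":0,"wx":0,"wy":0,"wz":0},{"grip":1,"x":-3.6,"y":-56.5,"z":0,"wx":0,"wy":0,"wz":0},{"grip":1,"x":-3.6,"y":-56.5,"z":0,"wx":0,"wy":0,"wz":0},{"grip":1,"x":-3.6,"y":-56.5,"z":0,"wx":0,"wy":0,"wz":0},{"grip":1,"x":-3.6,"y":-56.5,"z":0,"wx":0,"wy":0,"wz":0}]' >/dev/null
python3 h.py
python3 -m creep '[{"grip":1,"x":0,"y":0,"z":-10,"wx":0,"wy":0,"wz":0},{"grip":1,"x":0,"y":0,"z":-22,"wx":0,"wy":0,"wz":0},{"grip":1,"x":0,"y":0,"z":-32,"wx":0,"wy":0,"wz":0},{"grip":1,"x":0,"y":0,"z":-40,"wx":0,"wy":0,"wz":0},{"grip":1,"x":0,"y":0,"z":-47,"wx":0,"wy":0,"wz":0},{"grip":1,"x":0,"y":0,"z":-52,"wx":0,"wy":0,"wz":0},{"grip":1,"x":0,"y":0,"z":-52,"wx":0,"wy":0,"wz":0},{"grip":1,"x":0,"y":0,"z":-52,"wx":0,"wy":0,"wz":0}]' >/dev/null; python3 h.py
```

```text
t 15.42 p [560.88 132.4  226.22] closing yaw 7.33 zax [ 4.3e-03  9.0e-04 -1.0e+00] F [ 0.05  0.35 -0.86] T [-0.005 -0.002 -0.044] w 27.5 g 58.6 j [ 0.19  0.42 -0.67  1.71  0.29  1.11 -0.44]
t 16.67 p [ 536.39 -188.    222.83] closing yaw 9.79 zax [ 1.e-04  7.e-04 -1.e+00] F [-0.85  0.49 -0.65] T [ 0.044 -0.002 -0.014] w 26.9 g 58.6 j [ 0.71  0.4  -0.6   1.73  0.25  1.09  0.2 ]
t 17.33 p [ 536.15 -189.55  170.53] closing yaw 9.69 zax [-4.e-04  3.e-04 -1.e+00] F [-0.16 -0.75 -1.24] T [ 0.011 -0.081  0.043] w 27.0 g 58.6 j [ 0.69  0.45 -0.58  1.79  0.29  0.99  0.17]
```

Now I'll touch off on the face.

```bash
python3 -m creep '[{"grip":1,"x":-0.5,"y":-0.1,"z":0,"wx":0,"wy":0,"wz":0},{"grip":1,"x":-1.1,"y":-0.2,"z":0,"wx":0,"wy":0,"wz":0},{"grip":1,"x":-1.1,"y":-0.2,"z":0,"wx":0,"wy":0,"wz":0}]' >/dev/null; python3 h.py
python3 -m creep '[{"grip":1,"x":-0.6,"y":-0.1,"z":0,"wx":0,"wy":0,"wz":0},{"grip":1,"x":-0.6,"y":-0.1,"z":0,"wx":0,"wy":0,"wz":0},{"grip":1,"x":-0.6,"y":-0.1,"z":0,"wx":0,"wy":0,"wz":0}]' >/dev/null; python3 h.py
python3 -m creep '[{"grip":1,"x":-0.6,"y":-0.1,"z":0,"wx":0,"wy":0,"wz":0},{"grip":1,"x":-0.6,"y":-0.1,"z":0,"wx":0,"wy":0,"wz":0},{"grip":1,"x":-0.6,"y":-0.1,"z":0,"wx":0,"wy":0,"wz":0}]' >/dev/null; python3 h.py
```

```text
t 17.58 p [ 535.19 -189.97  171.28] closing yaw 9.67 zax [ 7.e-04 -4.e-04 -1.e+00] F [ 0.05 -0.12 -0.08] T [ 0.105 -0.053  0.071] w 27.1 g 58.6 j [ 0.7   0.45 -0.58  1.79  0.29  0.99  0.17]
t 17.83 p [ 534.73 -189.96  171.09] closing yaw 9.68 zax [ 8.e-04 -2.e-04 -1.e+00] F [ 1.71 -0.33  0.11] T [ 0.027 -0.141  0.056] w 27.1 g 58.6 j [ 0.7   0.45 -0.58  1.79  0.29  0.99  0.17]
t 18.08 p [ 534.46 -189.91  171.08] closing yaw 9.7 zax [ 0.0013 -0.     -1.    ] F [1.8  0.77 0.07] T [ 0.142 -0.767  0.029] w 27.3 g 58.5 j [ 0.7   0.45 -0.58  1.79  0.29  0.99  0.17]
```

```bash
python3 -m creep '[{"grip":1,"x":0.4,"y":0.05,"z":0,"wx":0,"wy":0,"wz":0},{"grip":1,"x":0.4,"y":0.05,"z":-4,"wx":0,"wy":0,"wz":0},{"grip":1,"x":0.4,"y":0.05,"z":-8,"wx":0,"wy":0,"wz":0},{"grip":1,"x":0.4,"y":0.05,"z":-12,"wx":0,"wy":0,"wz":0},{"grip":1,"x":0.4,"y":0.05,"z":-15,"wx":0,"wy":0,"wz":0}]' >/dev/null; python3 h.py
python3 -m creep '[{"grip":1,"x":0,"y":0,"z":-2,"wx":0,"wy":0,"wz":0},{"grip":1,"x":0,"y":0,"z":-4,"wx":0,"wy":0,"wz":0}]' >/dev/null; python3 h.py
python3 -m creep '[{"grip":1,"x":0,"y":0,"z":-2,"wx":0,"wy":0,"wz":0},{"grip":1,"x":0,"y":0,"z":-3,"wx":0,"wy":0,"wz":0}]' >/dev/null; python3 h.py
```

```text
t 18.5 p [ 534.53 -189.86  155.3 ] closing yaw 9.69 zax [ 6.e-04  2.e-04 -1.e+00] F [ 2.74  0.93 -0.26] T [ 0.168 -0.828  0.053] w 27.6 g 58.7 j [ 0.69  0.47 -0.57  1.8   0.3   0.96  0.16]
t 18.67 p [ 534.55 -189.88  151.58] closing yaw 9.69 zax [ 4.e-04  2.e-04 -1.e+00] F [2.57 0.13 0.94] T [ 0.181 -0.946  0.09 ] w 27.1 g 58.7 j [ 0.69  0.47 -0.57  1.81  0.31  0.95  0.15]
t 18.83 p [ 534.59 -189.98  148.93] closing yaw 9.69 zax [ 6.e-04 -2.e-04 -1.e+00] F [1.96 1.02 6.12] T [ 0.132 -0.638  0.147] w 27.0 g 58.9 j [ 0.69  0.48 -0.57  1.81  0.31  0.94  0.15]
```

```bash
python3 -m creep '[{"grip":1,"x":0,"y":0,"z":-1,"wx":0,"wy":0,"wz":0},{"grip":1,"x":0,"y":0,"z":-2,"wx":0,"wy":0,"wz":0}]' >/dev/null; python3 h.py
python3 -m creep '[{"grip":1,"x":0,"y":0,"z":-1,"wx":0,"wy":0,"wz":0},{"grip":1,"x":0,"y":0,"z":-2,"wx":0,"wy":0,"wz":0}]' >/dev/null; python3 h.py
python3 -m creep '[{"grip":1,"x":0,"y":0,"z":-1,"wx":0,"wy":0,"wz":0},{"grip":1,"x":0,"y":0,"z":-2,"wx":0,"wy":0,"wz":0}]' >/dev/null; python3 h.py
```

```text
t 19.0 p [ 534.65 -190.04  147.52] closing yaw 9.7 zax [ 8.e-04 -6.e-04 -1.e+00] F [1.77 0.82 6.84] T [ 0.168 -0.37   0.138] w 27.1 g 59.0 j [ 0.69  0.48 -0.57  1.81  0.31  0.94  0.15]
t 19.17 p [ 534.71 -190.15  145.69] closing yaw 9.69 zax [ 1.e-03 -9.e-04 -1.e+00] F [1.52 1.25 8.58] T [ 0.152 -0.313  0.204] w 27.2 g 59.1 j [ 0.68  0.48 -0.57  1.81  0.31  0.94  0.15]
t 19.33 p [ 534.75 -190.23  143.85] closing yaw 9.69 zax [ 0.0012 -0.001  -1.    ] F [ 0.76  1.   11.72] T [ 0.079 -0.207  0.148] w 27.4 g 59.5 j [ 0.68  0.48 -0.57  1.81  0.32  0.93  0.15]
```

```bash
python3 -m creep '[{"grip":1,"x":0,"y":0,"z":-1,"wx":0,"wy":0,"wz":0},{"grip":1,"x":0,"y":0,"z":-2.5,"wx":0,"wy":0,"wz":0},{"grip":1,"x":0,"y":0,"z":-4,"wx":0,"wy":0,"wz":0}]' >/dev/null; python3 h.py
python3 -m creep '[{"grip":1,"x":0,"y":0,"z":-1.5,"wx":0,"wy":0,"wz":0},{"grip":1,"x":0,"y":0,"z":-3,"wx":0,"wy":0,"wz":0},{"grip":1,"x":0,"y":0,"z":-5,"wx":0,"wy":0,"wz":0}]' >/dev/null; python3 h.py
```

```text
t 19.58 p [ 534.7  -190.22  139.61] closing yaw 9.69 zax [ 1.1e-03 -9.0e-04 -1.0e+00] F [2.12 0.64 6.23] T [ 0.064 -0.553  0.205] w 27.3 g 58.9 j [ 0.68  0.49 -0.56  1.82  0.32  0.93  0.14]
t 19.83 p [ 534.73 -190.23  134.64] closing yaw 9.7 zax [ 0.0012 -0.001  -1.    ] F [1.52 0.83 6.74] T [ 0.032 -0.451  0.173] w 27.3 g 58.8 j [ 0.68  0.49 -0.56  1.82  0.32  0.92  0.14]
```

```bash
python3 -m creep '[{"grip":1,"x":0,"y":0,"z":-2,"wx":0,"wy":0,"wz":0},{"grip":1,"x":0,"y":0,"z":-4,"wx":0,"wy":0,"wz":0},{"grip":1,"x":0,"y":0,"z":-6,"wx":0,"wy":0,"wz":0},{"grip":1,"x":0,"y":0,"z":-8,"wx":0,"wy":0,"wz":0},{"grip":1,"x":0,"y":0,"z":-10,"wx":0,"wy":0,"wz":0},{"grip":1,"x":0,"y":0,"z":-12,"wx":0,"wy":0,"wz":0},{"grip":1,"x":0,"y":0,"z":-13,"wx":0,"wy":0,"wz":0}]' >/dev/null; python3 h.py
python3 -m creep '[{"grip":1,"x":0,"y":0,"z":-0.7,"wx":0,"wy":0,"wz":0},{"grip":1,"x":0,"y":0,"z":-1.4,"wx":0,"wy":0,"wz":0}]' >/dev/null; python3 h.py
python3 -m creep '[{"grip":1,"x":0,"y":0,"z":-0.6,"wx":0,"wy":0,"wz":0},{"grip":1,"x":0,"y":0,"z":-1,"wx":0,"wy":0,"wz":0}]' >/dev/null; python3 h.py
```

```text
t 20.42 p [ 534.76 -190.23  121.5 ] closing yaw 9.7 zax [ 1.1e-03 -9.0e-04 -1.0e+00] F [ 2.03 -0.5   7.25] T [-0.04  -0.409  0.163] w 26.8 g 58.8 j [ 0.67  0.51 -0.55  1.83  0.34  0.89  0.13]
t 20.58 p [ 534.76 -190.25  120.22] closing yaw 9.7 zax [ 0.0011 -0.001  -1.    ] F [2.2  0.57 6.44] T [ 0.023 -0.404  0.247] w 27.3 g 58.8 j [ 0.67  0.51 -0.55  1.83  0.34  0.89  0.13]
t 20.75 p [ 534.74 -190.21  119.2 ] closing yaw 9.7 zax [ 1.1e-03 -9.0e-04 -1.0e+00] F [ 2.27 -0.38  6.9 ] T [ 0.012 -0.38   0.223] w 27.3 g 58.8 j [ 0.67  0.51 -0.55  1.84  0.34  0.89  0.13]
```

```bash
python3 -m creep '[{"grip":1,"x":0,"y":0,"z":1.5,"wx":0,"wy":0,"wz":0},{"grip":1,"x":0,"y":0,"z":3,"wx":0,"wy":0,"wz":0},{"grip":1,"x":0,"y":0,"z":4,"wx":0,"wy":0,"wz":0}]' >/dev/null; python3 h.py
python3 -m creep '[{"grip":1,"x":0,"y":0,"z":-1.5,"wx":0,"wy":0,"wz":0},{"grip":1,"x":0,"y":0,"z":-3,"wx":0,"wy":0,"wz":0},{"grip":1,"x":0,"y":0,"z":-4,"wx":0,"wy":0,"wz":0},{"grip":1,"x":0,"y":0,"z":-4.6,"wx":0,"wy":0,"wz":0}]' >/dev/null; python3 h.py
python3 -m creep '[{"grip":1,"x":0,"y":0,"z":-0.6,"wx":0,"wy":0,"wz":0},{"grip":1,"x":0,"y":0,"z":-0.6,"wx":0,"wy":0,"wz":0}]' >/dev/null; python3 h.py
python3 -m creep '[{"grip":1,"x":0,"y":0,"z":-0.6,"wx":0,"wy":0,"wz":0},{"grip":1,"x":0,"y":0,"z":-0.6,"wx":0,"wy":0,"wz":0}]' >/dev/null; python3 h.py
```

```text
t 21.0 p [ 534.48 -189.95  121.53] closing yaw 9.72 zax [ 5.e-04  5.e-04 -1.e+00] F [  8.84  -1.1  -11.17] T [ 0.096 -1.834  0.3  ] w 27.1 g 59.0 j [ 0.67  0.51 -0.55  1.83  0.34  0.89  0.13]
t 21.33 p [ 534.73 -190.06  118.52] closing yaw 9.7 zax [ 1.e-03 -7.e-04 -1.e+00] F [2.36 0.21 7.6 ] T [ 0.097 -0.428  0.213] w 27.4 g 61.6 j [ 0.67  0.51 -0.55  1.84  0.34  0.89  0.13]
t 21.5 p [ 534.76 -190.1   118.29] closing yaw 9.7 zax [ 1.1e-03 -9.0e-04 -1.0e+00] F [1.06 0.98 8.28] T [ 0.148 -0.274  0.169] w 26.9 g 62.0 j [ 0.67  0.51 -0.55  1.84  0.34  0.89  0.13]
t 21.67 p [ 534.85 -190.16  118.25] closing yaw 9.69 zax [ 0.0013 -0.0013 -1.    ] F [-0.63  1.25 14.3 ] T [0.137 0.13  0.138] w 27.1 g 62.7 j [ 0.67  0.51 -0.55  1.84  0.34  0.88  0.13]
```

The force turns over from +7 N going down to −11 N going up, so the 7 mm leaf binds. It is home on the floor (Fz rises to 14 N at TCP z 118.25). Releasing it.

```bash
python3 -m creep '[{"grip":0.6,"x":0.4,"y":0,"z":0.3,"wx":0,"wy":0,"wz":0},{"grip":0.5,"x":0.4,"y":0,"z":0.3,"wx":0,"wy":0,"wz":0},{"grip":0.35,"x":0.4,"y":0,"z":0.3,"wx":0,"wy":0,"wz":0},{"grip":0.2,"x":0.4,"y":0,"z":0.3,"wx":0,"wy":0,"wz":0},{"grip":0.1,"x":0.4,"y":0,"z":0.3,"wx":0,"wy":0,"wz":0}]' >/dev/null; python3 h.py
python3 -m creep '[{"grip":0,"x":0,"y":0,"z":10,"wx":0,"wy":0,"wz":0},{"grip":0,"x":0,"y":0,"z":30,"wx":0,"wy":0,"wz":0},{"grip":0,"x":0,"y":0,"z":60,"wx":0,"wy":0,"wz":0},{"grip":0,"x":0,"y":0,"z":90,"wx":0,"wy":0,"wz":0},{"grip":0,"x":-20,"y":-30,"z":100,"wx":0,"wy":0,"wz":0},{"grip":0,"x":-40,"y":-60,"z":100,"wx":0,"wy":0,"wz":0},{"grip":0,"x":-60,"y":-90,"z":100,"wx":0,"wy":0,"wz":0},{"grip":0,"x":-80,"y":-120,"z":100,"wx":0,"wy":0,"wz":0}]' >/dev/null
python3 -m creep '[{"grip":0,"x":-20,"y":-30,"z":0,"wx":0,"wy":0,"wz":0},{"grip":0,"x":-35,"y":-50,"z":0,"wx":0,"wy":0,"wz":0},{"grip":0,"x":-40,"y":-60,"z":0,"wx":0,"wy":0,"wz":0},{"grip":0,"x":-40,"y":-60,"z":0,"wx":0,"wy":0,"wz":0}]' >/dev/null; python3 h.py
python3 - <<'E'
from h import *
im=[]
for n,(v,u) in(('top',((175,265),(300,395))),('side',((145,235),(265,360)))):
    p,d=grab(n); im.append(cv2.resize(p[v[0]:v[1],u[0]:u[1]],(400,380),interpolation=2))
    P=cloud(n,d); hsv=cv2.cvtColor(p,cv2.COLOR_BGR2HSV)
    m=(hsv[...,0]>50)&(hsv[...,0]<80)&(hsv[...,1]>150)&(P[...,2]>90)&(P[...,1]<-100)&(P[...,1]>-280)&(P[...,0]<640)
    Q=P[m]; T=Q[Q[:,2]>Q[:,2].max()-5]; print(n,len(Q),T.mean(0).round(1),np.median(T[:,2]).round(1))
cv2.imwrite('pics/final.png',np.hstack(im))
E
```

```text
t 22.08 p [ 534.06 -190.06  116.42] closing yaw 9.67 zax [-1.3e-03  2.0e-04 -1.0e+00] F [ 0.73  0.32 -0.12] T [-0.004  0.001 -0.075] w 76.2 g 0.0 j [ 0.67  0.52 -0.55  1.84  0.34  0.88  0.13]
t 23.08 p [ 412.7  -372.79  217.24] closing yaw 9.4 zax [-6.e-04 -9.e-04 -1.e+00] F [-0.25 -0.59 -0.58] T [-0.021  0.033  0.   ] w 85.3 g 0.0 j [ 1.07  0.37 -0.54  1.77  0.21  1.06  0.62]
top 136 [ 531.1 -203.6  140.8] 140.3
side 131 [ 536.9 -196.   136.2] 136.1
```

View pics/final.png

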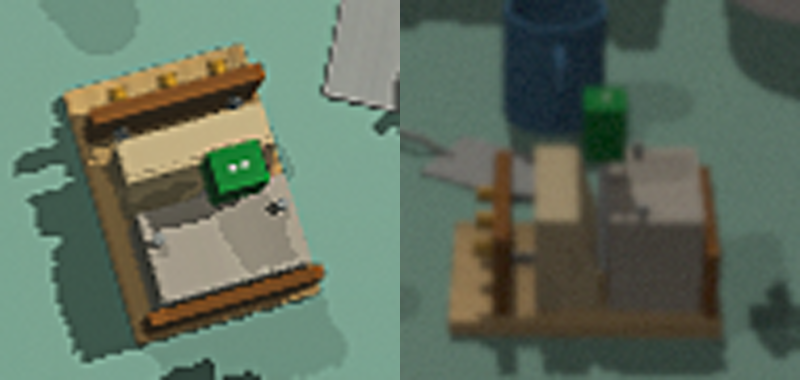

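Run:
```python
from h import *
for n in('top','side'):
    z=np.load(f'/tmp/{n}.npz'); p,d=z['p'],z['d']; P=cloud(n,d); hsv=cv2.cvtColor(p,cv2.COLOR_BGR2HSV)
    m=(hsv[...,0]>50)&(hsv[...,0]<80)&(hsv[...,1]>150)&(P[...,2]>90)&(P[...,1]<-100)&(P[...,1]>-280)&(P[...,0]<640)
    Q=P[m]; 
    t=Q[Q[:,2]>125]
    for _ in range(4):
        A=np.c_[t[:,:2]-t[:,:2].mean(0),np.ones(len(t))]; f=np.linalg.lstsq(A,t[:,2],rcond=None)[0]; r=abs(A@f-t[:,2]); t=t[r<max(1.5,2*r.std())]
    print(n,len(t),'slope x,y deg',np.degrees(np.arctan(f[:2])).round(2),'z',f[2].round(1),'c',t.mean(0).round(1),[np.round(a,1) for a in cv2.minAreaRect(t[:,:2].astype(np.float32))])
    h=(abs(P[...,2]-80)<5)&(P[...,0]>440)&(P[...,0]<640)&(P[...,1]>-260)&(P[...,1]<-110)
    Q=P[h]; b=-Q[:,0]*.1676+Q[:,1]*.9858; a=Q[:,0]*.9858+Q[:,1]*.1676; print('mould b',np.percentile(b,[.5,99.5]).round(1),'leaf b',(-t[:,0]*.1676+t[:,1]*.9858).mean().round(1), 'cream near edge', np.percentile(a[a>500],2).round(1))
```

```text
top 58 slope x,y deg [-2.64  0.97] z 136.4 c [ 536.6 -201.4  136.4] [array([ 536.2, -200.9]), array([26.1, 32.5]), np.float64(8.3)]
mould b [-327.9 -225.5] leaf b -288.5 cream near edge 510.7
side 24 slope x,y deg [-2.61 -7.15] z 134.9 c [ 536.1 -194.   134.9] [array([ 536.7, -198.9]), array([21.9, 36.1]), np.float64(9.4)]
mould b [-327.3 -224.1] leaf b -281.1 cream near edge 510.9
```

Run:
```python
from h import *
for n in('top','side'):
    p,d=grab(n); P=cloud(n,d); hsv=cv2.cvtColor(p,cv2.COLOR_BGR2HSV); H,S=hsv[...,0].astype(int),hsv[...,1]
    reg=(P[...,0]>350)&(P[...,0]<640)&(P[...,1]>-300)&(P[...,1]<400)
    for nm,lo,hi in(('blue',105,125),('green',50,80),('yellow',22,32),('red',0,6)):
        m=reg&(H>=lo)&(H<=hi)&(S>150)&(P[...,2]>95)&(P[...,2]<150)
        k,l,st,ce=cv2.connectedComponentsWithStats(m.astype(np.uint8)); i=1+st[1:,4].argmax(); Q=P[l==i]
        zt=np.percentile(Q[:,2],85); 
        uv=np.argwhere(l==i)[:,::-1]
        T=Q[abs(Q[:,2]-(137 if nm=='green' else 132))<4]
        print(n,nm,len(Q),len(T),T.mean(0).round(1),np.round(cv2.minAreaRect(T[:,:2].astype(np.float32))[0],1),'pixctr on z plane',onz(n,[uv.mean(0)],137 if nm=='green' else 132)[0].round(1))
```

```text
top blue 150 105 [551.1 200.4 131.7] [551.7 200. ] pixctr on z plane [549.3 198.9 132. ]
top green 138 106 [ 535.8 -201.2  137. ] [ 535.5 -200.9] pixctr on z plane [ 533.7 -199.9  137. ]
top yellow 167 111 [544.5 255.1 132.1] [544.6 254.9] pixctr on z plane [541.6 252.  132. ]
top red 158 105 [538.1 310.4 132.1] [537.4 310.4] pixctr on z plane [534.5 307.7 132. ]
side blue 170 120 [550.5 206.1 130.8] [551.4 204.8] pixctr on z plane [549.  214.5 132. ]
side green 135 43 [ 537.2 -194.2  136. ] [ 537.3 -199.7] pixctr on z plane [ 531.5 -161.9  137. ]
side yellow 239 143 [544.  257.6 130.8] [544.5 256.8] pixctr on z plane [540.8 269.2 132. ]
side red 307 146 [536.4 314.5 130.8] [536.4 313.6] pixctr on z plane [532.2 333.2 132. ]
```

Run:
```python
from h import *
fr=[grab('top') for _ in range(10)]
p=np.mean([f[0] for f in fr],0).astype(np.uint8); d=np.median([f[1] for f in fr],0)
P=cloud('top',d); hsv=cv2.cvtColor(p,cv2.COLOR_BGR2HSV); H,S=hsv[...,0].astype(int),hsv[...,1]
reg=(P[...,0]>350)&(P[...,0]<640)&(P[...,1]>-300)&(P[...,1]<400)
for nm,lo,hi in(('blue',105,125),('green',50,80),('yellow',22,32),('red',0,6)):
    m=reg&(H>=lo)&(H<=hi)&(S>120)&(P[...,2]>(130 if nm=='green' else 124))&(P[...,2]<150)
    k,l,st,ce=cv2.connectedComponentsWithStats(m.astype(np.uint8)); i=1+st[1:,4].argmax(); t=P[l==i]
    th=.168 if nm=='green' else .127
    q=np.c_[t[:,0]*np.cos(th)+t[:,1]*np.sin(th),-t[:,0]*np.sin(th)+t[:,1]*np.cos(th)]
    for _ in range(3):
        A=np.c_[q-q.mean(0),np.ones(len(t))]; f=np.linalg.lstsq(A,t[:,2],rcond=None)[0]; r=A@f-t[:,2]; g=abs(r)<2.5*r.std(); q,t=q[g],t[g]
    se=r.std()/np.sqrt(len(t))/9
    print(nm,len(t),"slope x' y' deg",np.degrees(f[:2]).round(1),'+-',np.degrees(se).round(1),'z',f[2].round(1),t.mean(0).round(1),'rect',np.round(cv2.minAreaRect(t[:,:2].astype(np.float32))[0],1))
cv2.imwrite('pics/now.png',np.hstack([cv2.resize(p[190:265,140:265],(500,300),interpolation=2),cv2.resize(p[190:265,305:380],(300,300),interpolation=2)]))
```

```text
blue 130 slope x' y' deg [ 1.1 -0.5] +- 0.5 z 131.8 [551.3 200.  131.8] rect [551.9 200. ]
green 127 slope x' y' deg [-0.6 -0.7] +- 0.6 z 136.8 [ 535.7 -201.2  136.8] rect [ 535.9 -201.4]
yellow 124 slope x' y' deg [1.1 1.1] +- 0.5 z 131.7 [544.8 254.8 131.7] rect [544.8 255.2]
red 125 slope x' y' deg [ 1.7 -1. ] +- 0.6 z 131.7 [536.9 310.4 131.7] rect [537.1 310.4]
```

View pics/now.png

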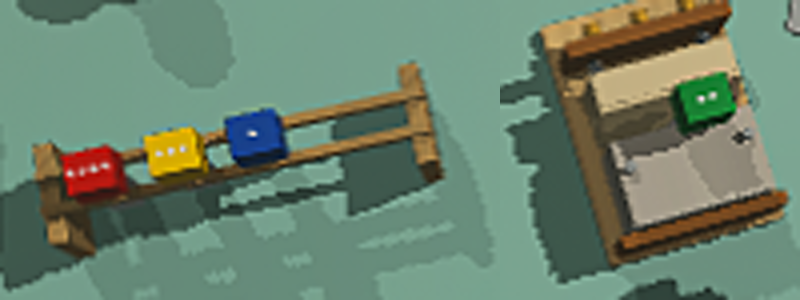

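Blue, yellow and red hang level on the rack, with blue about 9 mm along it. Green at (705,100) is upright and fully home, but about 11 mm from the middle because it swung in the grip. I'll regrip it harder, lift it out of the pinch, shift it 11 mm and lower it again.

```bash
python3 -m creep '[{"grip":0,"x":20,"y":28,"z":0,"wx":0,"wy":0,"wz":0},{"grip":0,"x":40,"y":56,"z":0,"wx":0,"wy":0,"wz":0},{"grip":0,"x":60,"y":84,"z":0,"wx":0,"wy":0,"wz":0},{"grip":0,"x":80,"y":112,"z":0,"wx":0,"wy":0,"wz":0},{"grip":0,"x":100,"y":140,"z":0,"wx":0,"wy":0,"wz":0},{"grip":0,"x":113,"y":160,"z":0,"wx":0,"wy":0,"wz":0},{"grip":0,"x":120,"y":168.7,"z":0,"wx":0,"wy":0,"wz":0},{"grip":0,"x":120,"y":168.7,"z":0,"wx":0,"wy":0,"wz":0}]' 110 >/dev/null
python3 -m creep '[{"grip":0,"x":0,"y":0,"z":0,"wx":0,"wy":0,"wz":0},{"grip":0,"x":0,"y":0,"z":-25,"wx":0,"wy":0,"wz":0},{"grip":0,"x":0,"y":0,"z":-50,"wx":0,"wy":0,"wz":0},{"grip":0,"x":0,"y":0,"z":-75,"wx":0,"wy":0,"wz":0},{"grip":0.3,"x":0,"y":0,"z":-90,"wx":0,"wy":0,"wz":0},{"grip":0.5,"x":0,"y":0,"z":-97,"wx":0,"wy":0,"wz":0},{"grip":0.5,"x":0,"y":0,"z":-97.5,"wx":0,"wy":0,"wz":0},{"grip":0.5,"x":0,"y":0,"z":-97.5,"wx":0,"wy":0,"wz":0}]' >/dev/null; python3 h.py
python3 -m creep '[{"grip":0.6,"x":0,"y":0,"z":0,"wx":0,"wy":0,"wz":0},{"grip":0.65,"x":0,"y":0,"z":0,"wx":0,"wy":0,"wz":0},{"grip":0.7,"x":0,"y":0,"z":0,"wx":0,"wy":0,"wz":0},{"grip":0.8,"x":0,"y":0,"z":0,"wx":0,"wy":0,"wz":0},{"grip":1,"x":0,"y":0,"z":0,"wx":0,"wy":0,"wz":0},{"grip":1,"x":0,"y":0,"z":0,"wx":0,"wy":0,"wz":0}]' >/dev/null; python3 h.py
```

```text
t 25.12 p [ 534.32 -202.62  119.68] closing yaw 9.58 zax [-2.e-04 -4.e-04 -1.e+00] F [ 0.96 -0.14  0.69] T [0.028 0.019 0.024] w 42.9 g 0.0 j [ 0.69  0.52 -0.55  1.82  0.34  0.89  0.15]
t 25.62 p [ 535.88 -201.7   121.12] closing yaw 9.7 zax [ 0.0029 -0.0016 -1.    ] F [ 0.25 -0.6   6.58] T [-0.091  0.17   0.053] w 26.4 g 107.8 j [ 0.69  0.52 -0.55  1.82  0.34  0.89  0.15]
```

```bash
python3 -m creep '[{"grip":1,"x":1.2,"y":0.2,"z":0,"wx":0,"wy":0,"wz":0},{"grip":1,"x":1.5,"y":0.2,"z":4,"wx":0,"wy":0,"wz":0},{"grip":1,"x":1.5,"y":0.2,"z":9,"wx":0,"wy":0,"wz":0},{"grip":1,"x":1.5,"y":0.2,"z":15,"wx":0,"wy":0,"wz":0},{"grip":1,"x":1.5,"y":0.2,"z":22,"wx":0,"wy":0,"wz":0},{"grip":1,"x":1.5,"y":0.2,"z":29,"wx":0,"wy":0,"wz":0}]' >/dev/null; python3 h.py
python3 -m creep '[{"grip":1,"x":0,"y":0,"z":4,"wx":0,"wy":0,"wz":0},{"grip":1,"x":0.6,"y":0.1,"z":8,"wx":0,"wy":0,"wz":0},{"grip":1,"x":1,"y":0.2,"z":11,"wx":0,"wy":0,"wz":0},{"grip":1,"x":1,"y":0.2,"z":12,"wx":0,"wy":0,"wz":0},{"grip":1,"x":1,"y":0.2,"z":12,"wx":0,"wy":0,"wz":0}]' >/dev/null; python3 h.py
```

```text
t 26.12 p [ 535.86 -200.9   148.87] closing yaw 9.69 zax [-7.e-04  3.e-04 -1.e+00] F [ 0.31 -0.58 -4.04] T [-0.075  0.127  0.037] w 26.2 g 109.1 j [ 0.7   0.48 -0.57  1.8   0.31  0.95  0.17]
t 26.53 p [ 537.41 -200.96  160.9 ] closing yaw 9.68 zax [ 7.e-04 -4.e-04 -1.e+00] F [-0.08 -0.47 -1.11] T [-0.013  0.012 -0.018] w 26.4 g 109.6 j [ 0.7   0.47 -0.57  1.78  0.3   0.97  0.18]
```

```bash
python3 -m creep '[{"grip":1,"x":-0.1,"y":0.8,"z":0,"wx":0,"wy":0,"wz":0},{"grip":1,"x":-0.4,"y":2.4,"z":0,"wx":0,"wy":0,"wz":0},{"grip":1,"x":-0.7,"y":4.3,"z":0,"wx":0,"wy":0,"wz":0},{"grip":1,"x":-1,"y":6.3,"z":0,"wx":0,"wy":0,"wz":0},{"grip":1,"x":-1.4,"y":8.2,"z":0,"wx":0,"wy":0,"wz":0},{"grip":1,"x":-1.7,"y":9.8,"z":0,"wx":0,"wy":0,"wz":0},{"grip":1,"x":-1.8,"y":10.6,"z":0,"wx":0,"wy":0,"wz":0},{"grip":1,"x":-1.85,"y":10.85,"z":0,"wx":0,"wy":0,"wz":0}]' >/dev/null
python3 -m creep '[{"grip":1,"x":0,"y":0,"z":0,"wx":0,"wy":0,"wz":0},{"grip":1,"x":-0.3,"y":0,"z":0,"wx":0,"wy":0,"wz":0},{"grip":1,"x":-0.5,"y":-0.1,"z":0,"wx":0,"wy":0,"wz":0}]' >/dev/null; python3 h.py
python3 - <<'E'
from h import *
fr=[grab('top') for _ in range(4)]
p=np.mean([f[0] for f in fr],0).astype(np.uint8); d=np.median([f[1] for f in fr],0)
P=cloud('top',d); hsv=cv2.cvtColor(p,cv2.COLOR_BGR2HSV); H,S=hsv[...,0].astype(int),hsv[...,1]
m=(H>50)&(H<80)&(S>120)&(P[...,2]>165)&(P[...,2]<185)&(P[...,0]<640)&(P[...,0]>400)&(abs(P[...,1]+190)<50)
t=P[m]; print(len(t)); 
if len(t)>10: print(t.mean(0).round(1),[np.round(a,1) for a in cv2.minAreaRect(t[:,:2].astype(np.float32))])
E
python3 -m creep '[{"grip":1,"x":-0.4,"y":-0.1,"z":0,"wx":0,"wy":0,"wz":0},{"grip":1,"x":-0.4,"y":-0.1,"z":0,"wx":0,"wy":0,"wz":0}]' >/dev/null; python3 h.py
```

```text
t 27.45 p [ 534.79 -190.21  160.4 ] closing yaw 9.68 zax [ 0.e+00 -1.e-04 -1.e+00] F [ 0.63  0.73 -1.11] T [-0.039 -0.041  0.035] w 25.5 g 109.6 j [ 0.69  0.46 -0.58  1.8   0.3   0.97  0.16]
23
[ 526.7 -176.3  174.5] [array([ 528.8, -176.8]), array([20.7,  6.2]), np.float64(13.0)]
t 27.82 p [ 534.35 -190.27  160.39] closing yaw 9.68 zax [-0. -0. -1.] F [-0.52 -0.75 -1.07] T [ 0.055 -0.025 -0.031] w 26.2 g 109.6 j [ 0.69  0.46 -0.58  1.8   0.3   0.97  0.16]
```

```bash
python3 -m creep '[{"grip":1,"x":-0.4,"y":-0.05,"z":0,"wx":0,"wy":0,"wz":0},{"grip":1,"x":-0.4,"y":-0.05,"z":0,"wx":0,"wy":0,"wz":0}]' >/dev/null; python3 h.py
python3 -m creep '[{"grip":1,"x":-0.4,"y":-0.05,"z":0,"wx":0,"wy":0,"wz":0},{"grip":1,"x":-0.4,"y":-0.05,"z":0,"wx":0,"wy":0,"wz":0}]' >/dev/null; python3 h.py
python3 -m creep '[{"grip":1,"x":-0.4,"y":-0.05,"z":0,"wx":0,"wy":0,"wz":0},{"grip":1,"x":-0.4,"y":-0.05,"z":0,"wx":0,"wy":0,"wz":0}]' >/dev/null; python3 h.py
```

```text
t 27.98 p [ 533.95 -190.29  160.39] closing yaw 9.68 zax [-0.  0. -1.] F [-0.22  0.21 -0.37] T [ 0.012 -0.025  0.042] w 26.2 g 109.6 j [ 0.69  0.46 -0.58  1.8   0.3   0.97  0.16]
t 28.15 p [ 533.79 -190.29  160.47] closing yaw 9.68 zax [ 5.e-04  1.e-04 -1.e+00] F [ 0.58 -0.15 -1.11] T [ 0.054 -0.223  0.006] w 26.3 g 109.5 j [ 0.69  0.46 -0.58  1.8   0.3   0.97  0.16]
t 28.32 p [ 533.68 -190.29  160.54] closing yaw 9.69 zax [ 0.0011  0.     -1.    ] F [ 2.03  0.6  -1.95] T [ 0.08  -0.61   0.014] w 26.5 g 109.4 j [ 0.69  0.46 -0.58  1.8   0.3   0.97  0.16]
```

```bash
python3 -m creep '[{"grip":1,"x":0.4,"y":0.05,"z":-2,"wx":0,"wy":0,"wz":0},{"grip":1,"x":0.4,"y":0.05,"z":-4,"wx":0,"wy":0,"wz":0},{"grip":1,"x":0.4,"y":0.05,"z":-6,"wx":0,"wy":0,"wz":0},{"grip":1,"x":0.4,"y":0.05,"z":-7.5,"wx":0,"wy":0,"wz":0},{"grip":1,"x":0.4,"y":0.05,"z":-9,"wx":0,"wy":0,"wz":0}]' >/dev/null; python3 h.py
python3 -m creep '[{"grip":1,"x":0,"y":0,"z":-1,"wx":0,"wy":0,"wz":0},{"grip":1,"x":0,"y":0,"z":-2,"wx":0,"wy":0,"wz":0},{"grip":1,"x":0,"y":0,"z":-3,"wx":0,"wy":0,"wz":0},{"grip":1,"x":0,"y":0,"z":-4,"wx":0,"wy":0,"wz":0},{"grip":1,"x":0,"y":0,"z":-5,"wx":0,"wy":0,"wz":0}]' >/dev/null; python3 h.py
python3 -m creep '[{"grip":1,"x":0,"y":0,"z":-1.5,"wx":0,"wy":0,"wz":0},{"grip":1,"x":0,"y":0,"z":-3,"wx":0,"wy":0,"wz":0},{"grip":1,"x":0,"y":0,"z":-5,"wx":0,"wy":0,"wz":0},{"grip":1,"x":0,"y":0,"z":-7,"wx":0,"wy":0,"wz":0},{"grip":1,"x":0,"y":0,"z":-9,"wx":0,"wy":0,"wz":0}]' >/dev/null; python3 h.py
```

```text
t 28.73 p [ 533.78 -190.23  151.25] closing yaw 9.69 zax [ 3.e-04  1.e-04 -1.e+00] F [ 2.31 -0.02 -0.19] T [ 0.088 -0.461  0.033] w 26.2 g 109.6 j [ 0.69  0.47 -0.57  1.81  0.31  0.95  0.15]
t 29.15 p [ 533.89 -190.45  147.15] closing yaw 9.69 zax [ 6.e-04 -7.e-04 -1.e+00] F [0.09 0.83 7.69] T [0.059 0.218 0.05 ] w 26.4 g 110.7 j [ 0.69  0.48 -0.57  1.81  0.31  0.94  0.15]
t 29.57 p [ 533.9  -190.41  137.7 ] closing yaw 9.69 zax [ 7.e-04 -4.e-04 -1.e+00] F [ 1.41 -0.37  4.14] T [-0.001 -0.119  0.151] w 26.1 g 110.3 j [ 0.68  0.49 -0.57  1.82  0.32  0.92  0.14]
```

```bash
python3 -m creep '[{"grip":1,"x":0,"y":0,"z":-2,"wx":0,"wy":0,"wz":0},{"grip":1,"x":0,"y":0,"z":-4.5,"wx":0,"wy":0,"wz":0},{"grip":1,"x":0,"y":0,"z":-7,"wx":0,"wy":0,"wz":0},{"grip":1,"x":0,"y":0,"z":-9.5,"wx":0,"wy":0,"wz":0},{"grip":1,"x":0,"y":0,"z":-12,"wx":0,"wy":0,"wz":0},{"grip":1,"x":0,"y":0,"z":-14,"wx":0,"wy":0,"wz":0},{"grip":1,"x":0,"y":0,"z":-15.5,"wx":0,"wy":0,"wz":0}]' >/dev/null; python3 h.py
python3 -m creep '[{"grip":1,"x":0,"y":0,"z":-0.7,"wx":0,"wy":0,"wz":0},{"grip":1,"x":0,"y":0,"z":-0.7,"wx":0,"wy":0,"wz":0}]' >/dev/null; python3 h.py
python3 -m creep '[{"grip":1,"x":0,"y":0,"z":-0.7,"wx":0,"wy":0,"wz":0},{"grip":1,"x":0,"y":0,"z":-0.7,"wx":0,"wy":0,"wz":0}]' >/dev/null; python3 h.py
python3 -m creep '[{"grip":1,"x":0,"y":0,"z":-0.7,"wx":0,"wy":0,"wz":0},{"grip":1,"x":0,"y":0,"z":-0.7,"wx":0,"wy":0,"wz":0}]' >/dev/null; python3 h.py
```

```text
t 30.15 p [ 533.89 -190.34  121.93] closing yaw 9.69 zax [ 5.e-04 -2.e-04 -1.e+00] F [0.89 1.17 5.9 ] T [ 0.03  -0.046  0.192] w 26.1 g 110.4 j [ 0.68  0.51 -0.56  1.83  0.34  0.89  0.13]
t 30.32 p [ 533.88 -190.36  121.16] closing yaw 9.69 zax [ 5.e-04 -1.e-04 -1.e+00] F [2.3  1.09 3.06] T [ 0.028 -0.337  0.085] w 26.2 g 110.3 j [ 0.68  0.51 -0.56  1.83  0.34  0.89  0.13]
t 30.48 p [ 533.92 -190.36  121.08] closing yaw 9.69 zax [ 6.e-04 -4.e-04 -1.e+00] F [-0.3  -0.07  8.  ] T [0.109 0.19  0.117] w 26.1 g 111.1 j [ 0.68  0.51 -0.56  1.84  0.34  0.89  0.13]
t 30.65 p [ 533.95 -190.44  121.03] closing yaw 9.68 zax [ 7.e-04 -9.e-04 -1.e+00] F [-1.9   0.29 14.88] T [0.243 0.659 0.072] w 26.4 g 112.0 j [ 0.67  0.51 -0.56  1.84  0.34  0.89  0.13]
```

Home again: z stops at 121.05 as the force rises. Releasing, retreating straight up, then checking.

```bash
python3 -m creep '[{"grip":0.6,"x":0.2,"y":0,"z":0.8,"wx":0,"wy":0,"wz":0},{"grip":0.5,"x":0.2,"y":0,"z":0.8,"wx":0,"wy":0,"wz":0},{"grip":0.35,"x":0.2,"y":0,"z":0.8,"wx":0,"wy":0,"wz":0},{"grip":0.2,"x":0.2,"y":0,"z":0.8,"wx":0,"wy":0,"wz":0},{"grip":0.1,"x":0.2,"y":0,"z":0.8,"wx":0,"wy":0,"wz":0}]' >/dev/null; python3 h.py
python3 -m creep '[{"grip":0,"x":0,"y":0,"z":10,"wx":0,"wy":0,"wz":0},{"grip":0,"x":0,"y":0,"z":30,"wx":0,"wy":0,"wz":0},{"grip":0,"x":0,"y":0,"z":60,"wx":0,"wy":0,"wz":0},{"grip":0,"x":0,"y":0,"z":90,"wx":0,"wy":0,"wz":0},{"grip":0,"x":-10,"y":-20,"z":110,"wx":0,"wy":0,"wz":0},{"grip":0,"x":-30,"y":-50,"z":110,"wx":0,"wy":0,"wz":0},{"grip":0,"x":-50,"y":-80,"z":110,"wx":0,"wy":0,"wz":0},{"grip":0,"x":-70,"y":-110,"z":110,"wx":0,"wy":0,"wz":0}]' >/dev/null
python3 -m creep '[{"grip":0,"x":-20,"y":-30,"z":0,"wx":0,"wy":0,"wz":0},{"grip":0,"x":-35,"y":-50,"z":0,"wx":0,"wy":0,"wz":0},{"grip":0,"x":-40,"y":-60,"z":0,"wx":0,"wy":0,"wz":0},{"grip":0,"x":-40,"y":-60,"z":0,"wx":0,"wy":0,"wz":0}]' >/dev/null; python3 h.py
python3 - <<'E'
from h import *
fr=[grab('top') for _ in range(6)]
p=np.mean([f[0] for f in fr],0).astype(np.uint8); d=np.median([f[1] for f in fr],0)
P=cloud('top',d); hsv=cv2.cvtColor(p,cv2.COLOR_BGR2HSV); H,S=hsv[...,0].astype(int),hsv[...,1]
m=(H>50)&(H<80)&(S>120)&(P[...,2]>130)&(P[...,2]<150)&(P[...,0]<640)&(P[...,0]>400)&(abs(P[...,1]+190)<50)
t=P[m]; th=.168
q=np.c_[t[:,0]*np.cos(th)+t[:,1]*np.sin(th),-t[:,0]*np.sin(th)+t[:,1]*np.cos(th)]
A=np.c_[q-q.mean(0),np.ones(len(t))]; f=np.linalg.lstsq(A,t[:,2],rcond=None)[0]
print(len(t),'slope deg',np.degrees(f[:2]).round(1),t.mean(0).round(1),'b-mid',(q[:,1].mean()+276.5).round(1))
cv2.imwrite('pics/end.png',p)
E
```

```text
t 31.07 p [ 533.42 -190.35  120.14] closing yaw 9.67 zax [-9.e-04  3.e-04 -1.e+00] F [0.95 0.14 0.5 ] T [-0.028  0.039 -0.069] w 76.0 g 0.0 j [ 0.68  0.51 -0.56  1.84  0.34  0.89  0.13]
t 32.07 p [ 421.98 -363.11  230.96] closing yaw 9.4 zax [-4.e-04 -1.e-03 -1.e+00] F [ 0.45 -0.53 -0.3 ] T [-0.051 -0.063  0.024] w 85.3 g 0.0 j [ 1.05  0.36 -0.54  1.75  0.21  1.09  0.6 ]
131 slope deg [ 1.9 -1.9] [ 533.4 -189.5  136.6] b-mid 0.5
```

View pics/end.png

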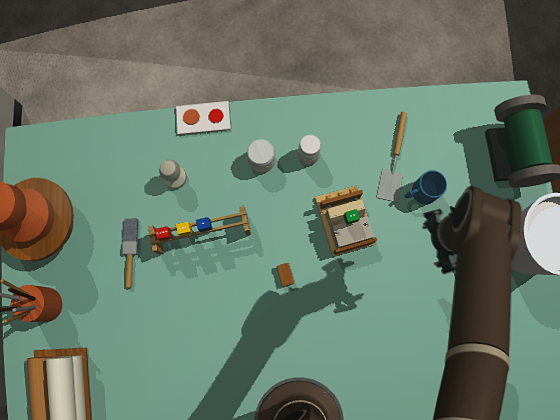

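The green leaf stands at (351,216) at the middle of the mould (0.5 mm off), upright and home. The other things look undisturbed, and the robot is clear.

```bash
python3 -c "
from rig import job_done
print(job_done())"
```

```text
the job is handed in; nothing more can be done
None
```

The 4 mm leaf went in loose and is back on the rack; the 7 mm (green) leaf binds and stands upright, released and home on the floor at mid-mould, so the gap is between 4 and 7 mm. I lifted it once and re-lowered it to centre it; the 4 mm leaf hangs about 9 mm from its old spot and the 10 mm leaf moved about 3.5 mm along the rack.

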